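# Put the washed pastry cutter back together

## Task

Put the washed pastry cutter back together: stand every cutter wheel from the drainer in a slot of its own in the cutter, then push the wooden-handled axle through one end plate, all the wheels and the other end plate, fully home until its handle meets the plate. Set the thickness by rolling the ribbed thumbwheel to its fifth click, where its broad white rib stands at the top in line with the white pointer, and do not tip over the drinking glasses.

Things in the scene. Friction and masses are not known exactly. Their poses are not given: they have to be found in the camera images.
- cutter: Table-top pastry cutter, fixed: grey body (62 mm across, top 43 mm above the table) with four slots 12 mm wide, 38 mm apart, on a steel base plate, a steel end plate at each end. A wheel put in a slot rests in a V-shaped channel that centres its hole on the axle line. Origin: on the table under the middle of the axle line; y along that line, x away from the thumbwheel, z up.
- cutter_axis (a point): Middle of the axle line, 52 mm above the table; axes as the cutter's.
- cutter_end_right (a point): Centre of the hole's mouth on the outer face of the end plate at the cutter's -y end. Each end plate: 8 mm thick, 52 mm wide, top 74 mm above the table, inner face 87 mm and outer face 95 mm from the middle, with a 14.5 mm hole on the axle line.
- cutter_end_left (a point): The same at the cutter's +y end.
- thumbwheel (a joint): Black thumbwheel with grey ribs, 48 mm across, 16 mm wide, its axle parallel to the cutter's y, 30 mm above the table. 0 at its home stop; grows as its top is rolled towards the cutter's +x (away from the robot), stop at 2.8 rad. A click is one of 20 ribs, 0.314 rad (counted, no felt detent). Light drag, 0.025 N m; stays where left. The broad (5 mm) white rib is at the top at 5 clicks, 1.571 rad.
- wheel_top (a point): Uppermost point of the thumbwheel's rim, 54 mm above the table (does not turn with the wheel). The wheel's upper half stands out of a black housing 66 x 60 mm, top 30 mm above the table. The white pointer post on it is 4 mm thick, its middle 23.5 mm to the +y side, its top 49 mm above the table.
- drainer: White plastic drainer, fixed, with four slots like the cutter's (38 mm apart, 12 mm wide, body top 43 mm above the table) in a row along its y axis, in which the washed wheels stand. Origin: on the table, under its middle.
- axle: Loose axle: steel rod 10 mm in diameter, 210 mm long, its last 10 mm tapering to 4 mm, on a flat wooden handle 52 mm long, 28 mm wide, 10 mm thick; about 90 g. Lies flat on the table. Origin: at the shoulder where rod meets handle, 5 mm below the centre line; y along the rod towards the tip, z up as it lies. The handle is too wide for the end plate's hole and stops against it.
- axle_grip (a point): Middle of the wooden handle, 26 mm behind the shoulder, on the rod's centre line.
- axle_shoulder (a point): Where the rod leaves the handle, on the centre line.
- axle_tip (a point): Tip of the rod, on the centre line.
- tumbler_a: Drinking glass, 64 mm across, 105 mm tall; a bystander. Origin under its centre.
- tumbler_b: Drinking glass, 64 mm across, 105 mm tall; a bystander. Origin under its centre.
- slot0 (a point): Where the centre of a wheel's hole comes to lie when the wheel stands in slot 0 of the cutter (slots 0, 1, 2, 3 along +y).
- slot1 (a point): Where the centre of a wheel's hole comes to lie when the wheel stands in slot 1 of the cutter (slots 0, 1, 2, 3 along +y).
- slot2 (a point): Where the centre of a wheel's hole comes to lie when the wheel stands in slot 2 of the cutter (slots 0, 1, 2, 3 along +y).
- slot3 (a point): Where the centre of a wheel's hole comes to lie when the wheel stands in slot 3 of the cutter (slots 0, 1, 2, 3 along +y).
- disc0: Aluminium cutter wheel, a flat disc 72 mm across, 8 mm thick, 80 g, with a 16 mm hole through its centre; may be absent. Stands upright in the drainer, top 88 mm above the table. Origin: centre of the hole; y axis along the hole.
- disc1: Aluminium cutter wheel, a flat disc 72 mm across, 8 mm thick, 80 g, with a 16 mm hole through its centre; may be absent. Stands upright in the drainer, top 88 mm above the table. Origin: centre of the hole; y axis along the hole.
- disc2: Aluminium cutter wheel, a flat disc 72 mm across, 8 mm thick, 80 g, with a 16 mm hole through its centre; may be absent. Stands upright in the drainer, top 88 mm above the table. Origin: centre of the hole; y axis along the hole.
- disc3: Aluminium cutter wheel, a flat disc 72 mm across, 8 mm thick, 80 g, with a 16 mm hole through its centre; may be absent. Stands upright in the drainer, top 88 mm above the table. Origin: centre of the hole; y axis along the hole.

How it is judged (in metres and radians):
On the way, in this order (a step that is already met when the one before it is completed fails the run):
1. every wheel that is present stands in a slot of the cutter (x of disc0 in the frame of cutter_axis between -0.006 and 0.006 m and z of disc0 in the frame of cutter_axis between -0.006 and 0.006 m and y of disc0 in the frame of cutter_axis between -0.071 and 0.071 m and angle between the y axis of each of disc0, disc1, disc2, disc3 and the y axis of cutter_axis, either way round below 0.3 rad and x of disc1 in the frame of cutter_axis between -0.006 and 0.006 m and z of disc1 in the frame of cutter_axis between -0.006 and 0.006 m and y of disc1 in the frame of cutter_axis between -0.071 and 0.071 m and x of disc2 in the frame of cutter_axis between -0.006 and 0.006 m and z of disc2 in the frame of cutter_axis between -0.006 and 0.006 m and y of disc2 in the frame of cutter_axis between -0.071 and 0.071 m and x of disc3 in the frame of cutter_axis between -0.006 and 0.006 m and z of disc3 in the frame of cutter_axis between -0.006 and 0.006 m and y of disc3 in the frame of cutter_axis between -0.071 and 0.071 m), for 0.2 s.
2. the axle runs through both end plates and the wheels, its handle against an end plate (angle between the y axis of axle and the y axis of cutter_axis, either way round below 0.05 rad and ((distance between axle_shoulder and cutter_end_right below 0.008 m and y of axle_tip in the frame of cutter_axis above 0.105 m) or (distance between axle_shoulder and cutter_end_left below 0.008 m and y of axle_tip in the frame of cutter_axis below -0.105 m))), for 0.2 s.
At the end, for the whole second after the job is handed in: Every wheel present is centred on the axle line (6 mm) between the end plates, upright (0.3 rad); the axle lies along that line (0.05 rad), shoulder within 8 mm of one end plate's hole mouth, tip beyond the other plate, at rest; the thumbwheel is at 5 clicks, 1.571 rad (0.13 rad) (all of step 1 and all of step 2 and value of joint thumbwheel between 1.441 and 1.701 rad and linear speed of axle below 0.02 m/s); the robot touches nothing.
It fails at once if a drinking glass is tipped over (angle between any of tumbler_a, tumbler_b's own z axis and vertical above 0.6 rad).
Of disc0, disc1, disc2, disc3 only 3 to 4 are there at a start; the rules pass over those that are not, and their reading is None.
At some moment in a run one of axle may be knocked a few centimetres aside while the robot is not near it.
It also fails if it takes over 192 s, if anything falls off the work surface, if the arm or the gripper's body presses on something with over 40 N, if the wrist force passes 120 N, or if a joint passes its speed limit or range.

## Robot

A 6-joint arm with a two-finger parallel gripper is mounted at the origin on the work surface. World frame = base frame: x ahead of the robot, y to its left, z up, the work surface at z = 0. Lengths are in mm, angles in degrees, forces in N, time in s.
With the tool pointing down it reaches from about 300 to 850 mm from the base axis. Payload 4.2 kg.
Tool frame: the origin (TCP) lies at the centre of the arm's flange, where the gripper is bolted on; the fingertips stand 191 mm ahead of it and the grasp point (between the pads) lies 172 mm ahead of it; y points along the fingers, x is the direction in which the jaws open and shut, and the axes are right-handed (so a half turn about y gives the same grasp; the last joint's range is limited). The gripper opens to 91 mm and grips with 3 to 60 N. Pads are 32 mm wide; open, the fingers measure 118 mm over their backs; the gripper's body (76 mm by 178 mm) begins 60 mm behind the grasp point.
Start: joints at [67.265, 18.312, 89.639, -0, 72.044, -1.146], TCP at [211.566, 534.661, 404.776] pointing down, gripper open.
Joint ranges: [-177.97, 177.97], [-48.28, 115.42], [12.27, 149.76], [-77.06, 257.06], [2.81, 150.46], [-146.56, 146.56]. Speed limits (degrees/s): [147.25, 147.25, 180, 180, 180, 180].

## Interface

Orientations are given as [roll, pitch, yaw] about the fixed x, y, z axes, in that order (R = Rz(yaw) Ry(pitch) Rx(roll)).
In Python, from workcell import env gives the robot as it stands.
- The arm moves only by the tool carry_out, never from a script. Its argument "increments" is a list of rows, each a list of 3 entries, a list of its own where there are three numbers: the turn, a rotation vector about the tool's x, y, z in rad, then the shift along the tool's x, y, z in mm, then the closure, from 0 (fully open) to 1 (shut). In form: [[[wx, wy, wz], [dx, dy, dz], claw], ...]. A call has 1 to 10 rows; each row is the pose to reach, as a shift and turn from the pose commanded when the call began, along the tool's axes at that moment; what a row does not reach only later rows make up. A row lasts 1/12 s, in which the tool goes at most 41.7 mm and 7.16 degrees, less where a joint would pass 70% of its speed; a pose out of reach is approached as far as the arm can. A call with a gripper value outside its range is refused whole. The fingers move at their own pace and stop on an object; "force" is the grip in N (left out, the last holds). Time passes only in rows, so rows that repeat a pose let the fingers close. It gives the time, the measured TCP pose, the force and the opening at its end, in the units of the state.
- env.state(): the state, without advancing time (a new reading comes with each control period).
- env.grab_frame(name): name is "scene" or "top" or "wrist"; returns a dict with "frame" (400x640x3 uint8, blue, green, red), "z_map" (400x640 float32, mm along the optical axis (not along the pixel's ray), 0 where there is no reading), "camera_matrix" (3x3 intrinsics, pixels), "k1" (the pictures are not rectified: a ray, as slopes to the right and down, at radius r is drawn at 1 + k1 r^2 times it, then the intrinsics apply), "rvec" (rotation vector, rad) and "tvec" (3), from world to camera coordinates, as OpenCV has them; the wrist camera has in their place "hand_eye" (4x4, takes a point from camera to tool coordinates, whose origin is the TCP and whose axes are the tool frame's). Camera axes: x right, y down, z forward; pixel columns grow to the right and rows downward; lengths in mm; the calibration is good to about 2 mm. A picture is of the moment at which its call begins: read the wrist's pose just before it.
- env.job_done(): hands the job in, once; it reports no verdict.
The state is a dict: "time_s": time; "qpos": joint angles; "qvel": joint speeds; "effort": joint torques, N m; "ee_pos": TCP position; "ee_rot": TCP orientation; "force": force on the tool from outside, world axes, zero at the start; "torque": the same for the moment, N m; "gripper_width": finger opening in mm.
Only numpy, scipy, OpenCV 4.12 (cv2) and the standard library are available. Lean on these libraries where they do the work, as an engineer would, in place of code of your own. Each camera call takes 0.05 s, during which the arm holds its last target. There are 200 camera calls.

## Working session

There is one attempt and no reset: what is moved stays moved. The work goes in short steps, Python scripts to look and compute and a tool call to move; the robot and the scene stay as the last step left them, time stands still between calls to the robot, and variables do not carry over. Pictures are saved under pics/ and viewed, about 12 in all and at most 16, crops included, and the job is handed in when it is done.

Besides the shell and the picture viewer there is one more tool, called after "Emit:" by a JSON object that holds its "fn" and its "kwargs". carry_out: Moves the arm, as the interface text tells. Its arguments: {"type":"object","properties":{"increments":{"type":"array","items":{"type":"array"}},"force":{"type":"number"}},"required":["increments"]}

```bash
ls; mkdir -p pics
python3 - <<'E'
from workcell import env
import cv2
print(env.state())
for n in("scene","top"):
    d=env.grab_frame(n); cv2.imwrite(f"pics/{n}0.png",d["frame"]); print(n,d["camera_matrix"],d["k1"],d["rvec"],d["tvec"])
d=env.grab_frame("wrist");print(d["hand_eye"],d["camera_matrix"],d["k1"]);cv2.imwrite("pics/wrist0.png",d["frame"])
E
```

```text
pics
{'time_s': 0.0, 'qpos': array([ 6.72653375e+01,  1.83527423e+01,  8.97061603e+01, -1.21406184e-03,
        7.20442058e+01, -1.14449961e+00]), 'qvel': array([ 0.01559259, -0.0679076 ,  0.04017933,  0.07202266,  0.09319225,
       -0.05696667]), 'effort': array([-2.08391881e-03, -4.12464809e+01, -2.31966877e+01,  7.26274517e-02,
        4.57011780e-02, -1.41608311e-04]), 'ee_pos': array([211.50606775, 534.51298063, 403.91060433]), 'ee_rot': array([-89.99909454,   0.10311089,  68.41021328]), 'force': array([ 0.26168054, -0.19094231, -0.02620948]), 'torque': array([0.03686752, 0.02174394, 0.04944964]), 'gripper_width': 91.16156269406282}
scene [[399.54790673   0.         319.2035248 ]
 [  0.         399.54790673 197.43583299]
 [  0.           0.           1.        ]] 0.010440278394019106 [ 0.76475174  2.67839893 -1.01882543] [ 519.92022015 -232.37384592 1258.50175113]
top [[497.21628094   0.         312.55571853]
 [  0.         497.21628094 193.55424386]
 [  0.           0.           1.        ]] -0.013280904883854458 [ 2.02896044 -2.16597127  0.26407736] [  49.50287492  623.14377439 1273.34942608]
[[ 9.99999912e-01  7.53378585e-06  4.19109987e-04 -4.03818143e-01]
 [-4.01442220e-04 -2.70543466e-01  9.62707677e-01  2.02681060e+01]
 [ 1.20640302e-04 -9.62707761e-01 -2.70543439e-01  7.56135221e+01]
 [ 0.00000000e+00  0.00000000e+00  0.00000000e+00  1.00000000e+00]] [[324.04104472   0.         319.59915926]
 [  0.         324.04104472 201.62680235]
 [  0.           0.           1.        ]] -0.05791267460803742
```

View images.

View pics/top0.png

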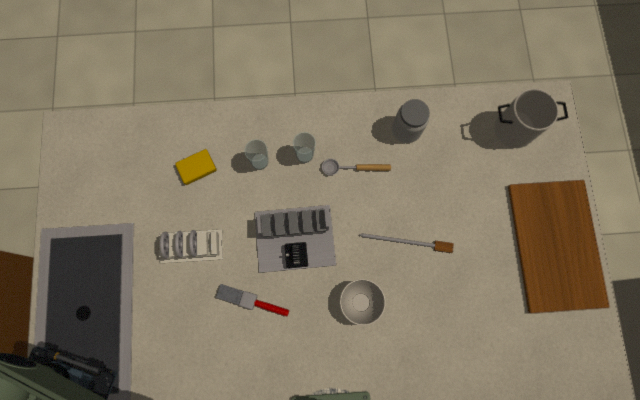

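View pics/scene0.png

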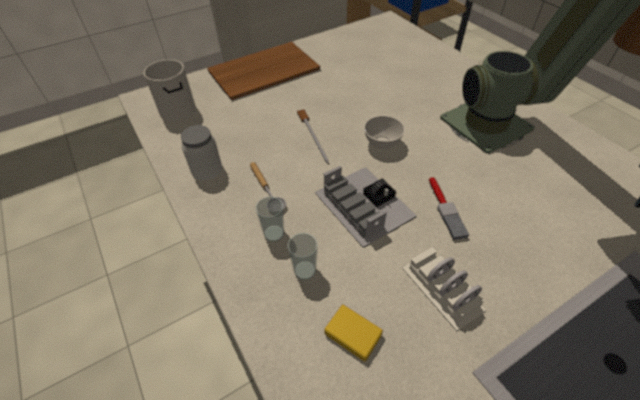

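```bash
cat > h.py <<'E'
import numpy as np, cv2
from scipy.spatial.transform import Rotation as Ro
from workcell import env
OFF=172.
def pose():
    s=env.state(); return np.array(s["ee_pos"]),Ro.from_euler("xyz",s["ee_rot"],degrees=True).as_matrix(),s
def grab(n):
    p,R,s=pose(); d=env.grab_frame(n)
    if n=="wrist":
        H=d["hand_eye"]; d["C"]=p+R@H[:3,3]; d["Rwc"]=R@H[:3,:3]
    else:
        Rc=cv2.Rodrigues(np.array(d["rvec"]))[0]; d["Rwc"]=Rc.T; d["C"]=-Rc.T@np.array(d["tvec"]).ravel()
    return d
def ray(d,u,v):
    K=d["camera_matrix"]; uv=np.array([[[u,v]]],float)
    q=cv2.undistortPoints(uv,K,np.array([d["k1"],0,0,0.]))[0,0]
    return d["Rwc"]@np.array([q[0],q[1],1.])
def plane(d,u,v,z):
    r=ray(d,u,v); return d["C"]+r*(z-d["C"][2])/r[2]
def proj(d,P):
    R=d["Rwc"].T; rv=cv2.Rodrigues(R)[0]
    return cv2.projectPoints(np.array(P,float).reshape(-1,1,3),rv,-R@d["C"],d["camera_matrix"],np.array([d["k1"],0,0,0.]))[0][:,0]
def cloud(d):
    v,u=np.mgrid[0:400,0:640]; K=d["camera_matrix"]
    q=cv2.undistortPoints(np.stack([u.ravel(),v.ravel()],1).astype(float)[:,None],K,np.array([d["k1"],0,0,0.]))[:,0]
    z=d["z_map"].ravel()[:,None]
    P=np.hstack([q,np.ones((len(q),1))])*z
    P=P@d["Rwc"].T+d["C"]; P[z[:,0]==0]=np.nan
    return P.reshape(400,640,3)
E
python3 - <<'E'
from h import *
d=grab("top"); P=cloud(d)
def pt(n,u,v,z): print(n,plane(d,u,v,z).round(0),P[v,u].round(0))
for n,u,v,z in[("tip",361,236,5),("shoulder",434,245,5),("hend",453,248,5),("tumA",256,155,0),("tumB",304,148,0),("thumb",295,250,54),("cutL",259,222,74),("cutR",327,219,74),("base1",258,271,0),("base2",335,264,0),("drain",190,245,0),("bowl",361,302,40),("table",300,330,0),("d0",166,243,88)]:pt(n,u,v,z)
cv2.imwrite("pics/topcrop.png",cv2.resize(d["frame"][195:285,145:345],None,fx=4,fy=4,interpolation=cv2.INTER_CUBIC))
E
```

```text
tip [ 511. -120.    5.] [ 511. -120.    7.]
shoulder [ 473. -321.    5.] [ 472. -319.   13.]
hend [ 461. -373.    5.] [ 461. -375.   -0.]
tumA [770. 165.   0.] [768. 164.   5.]
tumB [782.  23.   0.] [780.  23.   7.]
thumb [478.  66.  54.] [478.  66.  53.]
cutL [556. 157.  74.] [556. 157.  75.]
cutR [553. -25.  74.] [552. -25.  76.]
base1 [433. 172.   0.] [433. 172.   2.]
base2 [439. -42.   0.] [438. -41.   8.]
drain [518. 359.   0.] [504. 338.  90.]
bowl [ 330. -100.   40.] [ 331. -104.    2.]
table [269.  66.   0.] [269.  66.   0.]
d0 [514. 401.  88.] [521. 414.  44.]
```

View pics/topcrop.png

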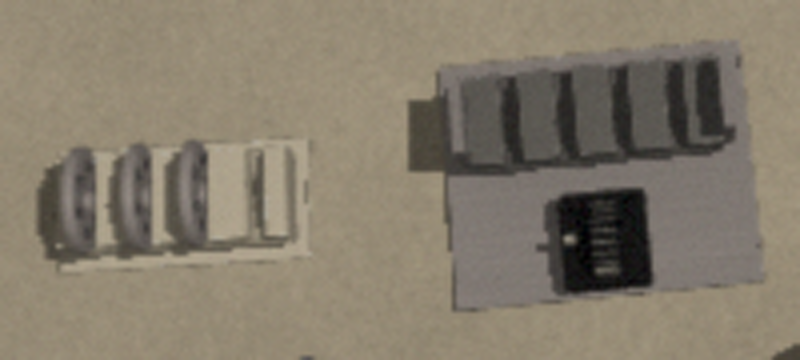

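Emit:
{"fn": "carry_out", "kwargs": {"increments": [[[0, -0.377, 0], [-177, 0, -380], 0], [[0, -0.377, 0], [-177, 0, -380], 0], [[0, -0.377, 0], [-177, 0, -380], 0], [[0, -0.377, 0], [-177, 0, -380], 0], [[0, -0.377, 0], [-177, 0, -380], 0], [[0, -0.377, 0], [-177, 0, -380], 0], [[0, -0.377, 0], [-177, 0, -380], 0], [[0, -0.377, 0], [-177, 0, -380], 0], [[0, -0.377, 0], [-177, 0, -380], 0], [[0, -0.377, 0], [-177, 0, -380], 0]]}}

```text
time_s: 1.03
ee_pos: [493.3, 236.3, 404.8]
ee_rot: [-90.0, -0.0, 90.0]
force: [0.6, 0.1, 0.3]
gripper_width: 91.2
```

Emit:
{"fn": "carry_out", "kwargs": {"increments": [[[0, 0, 0], [0, 0, 0], 0], [[0, 0, 0], [0, 0, 0], 0]]}}

```text
time_s: 1.2
ee_pos: [493.5, 236.5, 404.3]
ee_rot: [-90.0, -0.0, 89.8]
force: [-1.2, -0.7, 0.3]
gripper_width: 90.9
```

```bash
cat >> h.py <<'E'
def shot(name):
    import pickle
    d=grab("wrist"); cv2.imwrite(f"pics/{name}.png",d["frame"]); pickle.dump(d,open(f"/tmp/{name}.pkl","wb")); return d
E
python3 - <<'E'
from h import *
d=shot("w1"); print(pose()[:2]);P=cloud(d)
E
```

```text
(array([492.51633702, 237.65408311, 404.40955289]), array([[ 1.85532482e-03, -1.18601396e-03, -9.99997576e-01],
       [ 9.99998235e-01,  2.97113711e-04,  1.85497366e-03],
       [ 2.94912966e-04, -9.99999253e-01,  1.18656311e-03]]))
```

View pics/w1.png

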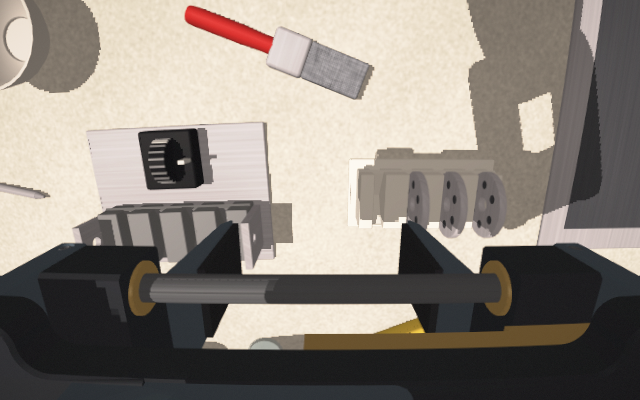

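Emit:
{"fn": "carry_out", "kwargs": {"increments": [[[0, 0, 0], [-167, 84, -37], 0], [[0, 0, 0], [-167, 84, -37], 0], [[0, 0, 0], [-167, 84, -37], 0], [[0, 0, 0], [-167, 84, -37], 0], [[0, 0, 0], [-167, 84, -37], 0], [[0, 0, 0], [-167, 84, -37], 0], [[0, 0, 0], [-167, 84, -37], 0], [[0, 0, 0], [-167, 84, -37], 0]]}}

```text
time_s: 1.92
ee_pos: [529.1, 72.7, 321.3]
ee_rot: [-90.0, -0.1, 90.1]
force: [-0.2, -0.4, 0.7]
gripper_width: 91.2
```

Run:
```python
from h import *
d=shot("w2"); print(pose()[0])
```

```text
[529.16452738  72.926417   321.51312212]
```

Emit:
{"fn": "carry_out", "kwargs": {"increments": [[[0, 0, 0], [285, 0, 0], 0], [[0, 0, 0], [285, 0, 0], 0], [[0, 0, 0], [285, 0, 0], 0], [[0, 0, 0], [285, 0, 0], 0], [[0, 0, 0], [285, 0, 0], 0], [[0, 0, 0], [285, 0, 0], 0], [[0, 0, 0], [285, 0, 0], 0], [[0, 0, 0], [285, 0, 0], 0], [[0, 0, 0], [285, 0, 0], 0], [[0, 0, 0], [285, 0, 0], 0]]}}

```text
time_s: 2.8
ee_pos: [528.3, 357.1, 321.1]
ee_rot: [-90.0, 0.0, 90.2]
force: [-0.7, 0.5, -0.3]
gripper_width: 91.1
```

Run:
```python
from h import *
d=shot("w3"); print(pose()[0])
```

```text
[528.59425103 356.22363254 321.16322193]
```

View pics/w2.png

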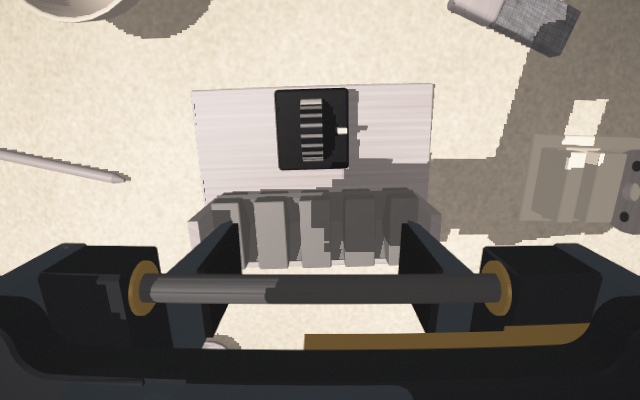

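View pics/w3.png

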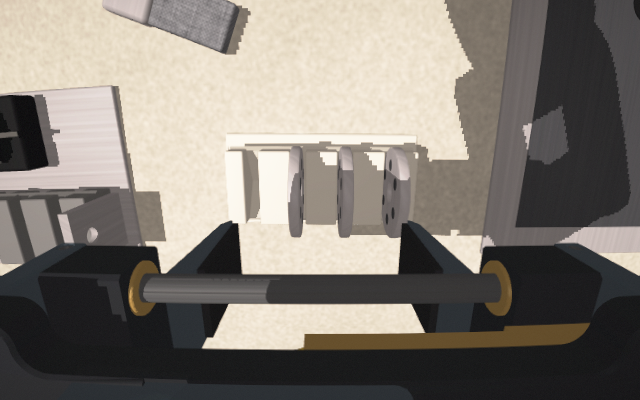

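Run:
```python
from h import *
import pickle
d=pickle.load(open("/tmp/w3.pkl","rb")); P=cloud(d)
m=(P[...,2]>50)&(P[...,0]>450)&(P[...,0]<600)&(P[...,1]>280)&(P[...,1]<440); m[240:]=0
n,l,st,c=cv2.connectedComponentsWithStats(m.astype(np.uint8))
for i in range(1,n):
    if st[i,4]>30:
        Q=P[l==i]; print("disc",st[i],Q.mean(0).round(1),"min",Q.min(0).round(1),"max",Q.max(0).round(1))
        T=Q[Q[:,2]>83]; 
        if len(T)>5: print("  top",len(T),T.mean(0).round(1),T.min(0).round(1),T.max(0).round(1), "slope dy/dx deg",np.degrees(np.arctan(np.polyfit(T[:,0],T[:,1],1)[0])).round(2))
for nm,yr,xr in(("w3",(270,440),(440,600)),("w2",(-60,180),(440,620))):
    d=pickle.load(open(f"/tmp/{nm}.pkl","rb")); P=cloud(d)
    m=(abs(P[...,2]-43)<2.5)&(P[...,1]>yr[0])&(P[...,1]<yr[1])&(P[...,0]>xr[0])&(P[...,0]<xr[1]);m[240 if nm=="w3" else 270:]=0
    m=cv2.erode(m.astype(np.uint8),np.ones((3,3)))
    n,l,st,c=cv2.connectedComponentsWithStats(m)
    for i in range(1,n):
        if st[i,4]>30:
            Q=P[l==i]; print(nm,st[i],np.median(Q,0).round(1),Q.min(0).round(1),Q.max(0).round(1), cv2.minAreaRect(Q[:,:2].astype(np.float32)))
    if nm=="w2":
        # base plate z~? and its edge corners
        for u,v in((192,91),(433,84),(434,205)): print("corner",plane(d,u,v,4).round(1),P[v+3 if v<150 else v,u+(5 if u<300 else -5)].round(1))
        hb=(P[...,2]>45)&(P[...,0]>440)&(P[...,0]<520)&(P[...,1]>20)&(P[...,1]<120); hb[200:]=0
        n,l,st,c=cv2.connectedComponentsWithStats(hb.astype(np.uint8))
        for i in range(1,n):
            if st[i,4]>5: Q=P[l==i]; print("thumb",st[i],Q.mean(0).round(1),Q.min(0).round(1),Q.max(0).round(1))
        print("table z",np.nanmedian(P[60:80,250:400,2]), "plate z",np.nanmedian(P[110:150,210:260,2]))
        cv2.imwrite("pics/c2.png",cv2.resize(d["frame"][80:280,170:460],None,fx=2.7,fy=2.7,interpolation=cv2.INTER_NEAREST))
```

```text
disc [ 288  146   15   91 1191] [507.8 338.9  78.4] min [478.2 333.9  50.2] max [545.7 342.5  89. ]
  top 534 [513.2 338.3  85.9] [495.6 334.2  83. ] [532.5 342.2  89. ] slope dy/dx deg 0.11
disc [ 338  146   16   92 1242] [508.4 374.9  78.1] min [478.3 371.4  50.1] max [547.7 379.9  88.7]
  top 540 [513.2 375.6  85.9] [495.4 371.6  83. ] [532.5 379.7  88.7] slope dy/dx deg 0.11
disc [ 386  147   50   93 2154] [510.  411.5  89.1] min [478.7 402.   50. ] max [549.1 419.4 158.4]
  top 981 [512.9 410.4 112.6] [494.6 402.   83. ] [532.5 419.4 158.4] slope dy/dx deg -2.94
disc [204 221  35  19 445] [513.  307.4 144.2] min [510.9 300.8 130. ] max [521.9 311.3 158.6]
  top 445 [513.  307.4 144.2] [510.9 300.8 130. ] [521.9 311.3 158.6] slope dy/dx deg 40.15
w3 [ 226  151   20   72 1009] [511.  287.4  42.8] [483.3 280.9  40.8] [543.4 293.9  45.2] ((513.3527221679688, 287.4205627441406), (12.982011795043945, 59.99197006225586), 89.63130950927734)
w3 [ 259  152   30   71 1864] [511.3 318.4  42.8] [484.1 307.2  40.5] [543.5 331.3  45. ] ((513.6954345703125, 318.6261901855469), (23.4887847900390
[... 1980 characters left out ...]
.5  56.   40.6] [585.4  80.8  44.9] ((555.072998046875, 68.60895538330078), (61.034217834472656, 24.09661102294922), 1.5669039487838745)
w2 [211 203  29  26 513] [535.9  -7.8  42.8] [527.1 -19.   40.9] [549.5   4.5  45. ] ((538.0052490234375, -7.554327011108398), (21.809900283813477, 23.675212860107422), 3.2173337936401367)
corner [435.9 -40.1   4. ] [438.6 -35.1   6.1]
corner [429.7 171.6   4. ] [432.5 166.9   5.6]
corner [540.2 182.6   4. ] [526.6 161.1  50.6]
thumb [ 300  106   23   50 1047] [467.6  65.9  51.3] [449.8  57.4  45.1] [487.1  74.2  56.1]
thumb [338 128   9   5  45] [467.5  89.4  48.6] [465.9  86.3  47. ] [469.1  92.6  50.6]
table z -0.2527946605230227 plate z 5.81572671819788
```

View pics/c2.png

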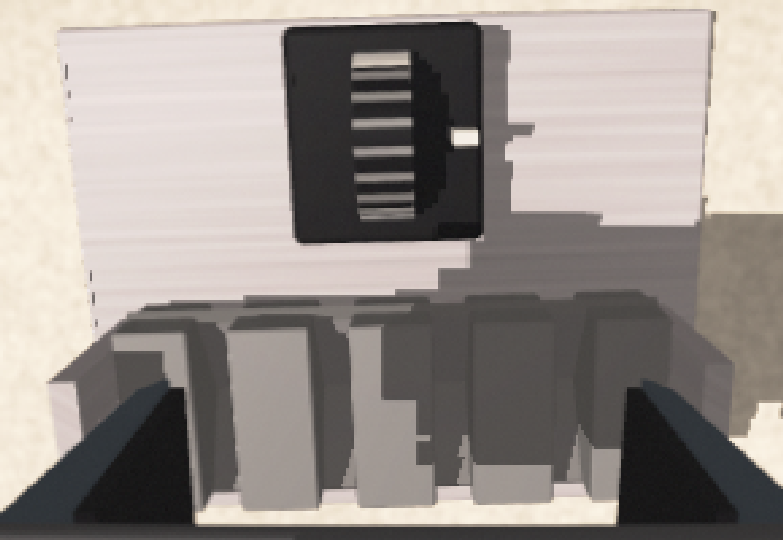

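Emit:
{"fn": "carry_out", "kwargs": {"increments": [[[0, 0, 0], [-17.7, 0, 14.6], 0.71], [[0, 0, 0], [-17.7, 0, 14.6], 0.71], [[0, 0, 0], [-17.7, 0, 14.6], 0.71], [[0, 0, 0], [-17.7, 0, 14.6], 0.71], [[0, 0, 0], [-17.7, 0, 14.6], 0.71], [[0, 0, 0], [-17.7, 0, 14.6], 0.71], [[0, 0, 0], [-17.7, 0, 14.6], 0.71]], "force": 20}}

```text
time_s: 3.43
ee_pos: [515.0, 338.5, 320.8]
ee_rot: [-90.0, -0.0, 90.0]
force: [-0.2, -0.5, -0.7]
gripper_width: 47.5
```

Run:
```python
from h import *
d=shot("w4"); p,R,s=pose(); print(p,s["ee_rot"],s["gripper_width"]); P=cloud(d)
m=(P[...,2]>50)&(P[...,2]<92)&(P[...,0]>470)&(P[...,0]<560)&(P[...,1]>280)&(P[...,1]<440); m[240:]=0
n,l,st,c=cv2.connectedComponentsWithStats(m.astype(np.uint8))
for i in range(1,n):
    if st[i,4]>30:
        Q=P[l==i]; T=Q[Q[:,2]>83]; print(st[i],np.median(T,0).round(1),T.min(0).round(1),T.max(0).round(1))
```

```text
[514.94274081 338.56393996 320.68029761] [-9.00048096e+01 -9.02448807e-03  9.00043131e+01] 43.71869766238402
[314 163  12  77 868] [511.6 338.3  86.3] [494.8 334.1  83. ] [527.8 341.9  89.6]
[360 164  20  76 943] [505.4 375.7  85.9] [494.9 371.6  83. ] [515.  379.8  88.9]
[ 408  164   27   76 1586] [512.  414.   86.2] [495.5 410.4  83. ] [528.1 418.7  89.4]
```

View pics/w4.png

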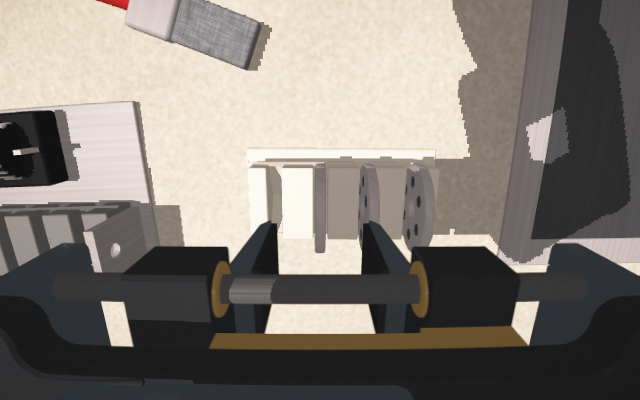

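Emit:
{"fn": "carry_out", "kwargs": {"increments": [[[0, 0, 0], [0, 0, 0], 0.71], [[0, 0, 0], [0, 0, 0], 0.71], [[0, 0, 0], [0, 0, 0], 0.71], [[0, 0, 0], [0, 0, 0], 0.71]]}}

```text
time_s: 3.82
ee_pos: [514.7, 338.5, 320.7]
ee_rot: [-90.0, -0.0, 90.0]
force: [0.4, -0.0, -0.6]
gripper_width: 27.0
```

Emit:
{"fn": "carry_out", "kwargs": {"increments": [[[0, 0, 0], [0, 30, 0], 0.71], [[0, 0, 0], [0, 55, 0], 0.71], [[0, 0, 0], [0, 72, 0], 0.71], [[0, 0, 0], [0, 72, 0], 0.71], [[0, 0, 0], [0, 72, 0], 0.71]]}}

```text
time_s: 4.23
ee_pos: [514.6, 338.5, 248.2]
ee_rot: [-89.9, 0.0, 90.0]
force: [0.1, 0.7, 0.3]
gripper_width: 26.2
```

Emit:
{"fn": "carry_out", "kwargs": {"increments": [[[0, 0, 0], [0, 0, 0], 1], [[0, 0, 0], [0, 0, 0], 1], [[0, 0, 0], [0, 0, 0], 1], [[0, 0, 0], [0, 0, 0], 1], [[0, 0, 0], [0, 0, 0], 1], [[0, 0, 0], [0, 0, 0], 1]]}}

```text
time_s: 4.73
ee_pos: [515.1, 338.7, 250.1]
ee_rot: [-90.1, -0.1, 90.0]
force: [-0.3, 0.4, 6.3]
gripper_width: 7.8
```

Emit:
{"fn": "carry_out", "kwargs": {"increments": [[[0, 0, 0], [0, -20, 0], 1], [[0, 0, 0], [0, -50, 0], 1], [[0, 0, 0], [0, -84, 0], 1], [[0, 0, 0], [0, -84, 0], 1], [[0, 0, 0], [0, -84, 0], 1], [[0, 0, 0], [0, -84, 0], 1]]}}

```text
time_s: 5.23
ee_pos: [514.3, 338.2, 332.0]
ee_rot: [-89.9, 0.0, 90.0]
force: [-0.2, 0.5, -0.7]
gripper_width: 7.6
```

Run:
```python
from h import *
d=shot("w5"); p,R,s=pose(); print(p,s["ee_rot"],s["gripper_width"],s["force"])
C=np.array([555.1,68.6]); a=np.radians(1.9); ey=np.array([-np.sin(a),np.cos(a)])
for sl in(-57,-19,19,57): print((C+sl*ey).round(1))
```

```text
[514.17033851 338.15495204 331.27850467] [-89.84999069   0.09218688  90.01262673] 7.639827644107923 [-1.15145218  0.42003089 -1.58136912]
[557.   11.6]
[555.7  49.6]
[554.5  87.6]
[553.2 125.6]
```

View pics/w5.png

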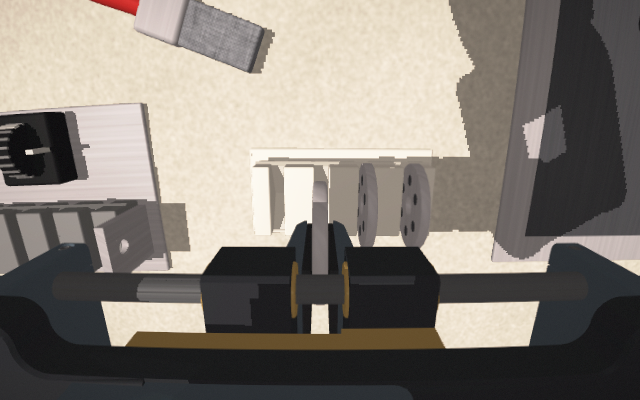

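Emit:
{"fn": "carry_out", "kwargs": {"increments": [[[0, -0.033, 0], [-326.6, -3, -42.8], 1], [[0, -0.033, 0], [-326.6, -3, -42.8], 1], [[0, -0.033, 0], [-326.6, -3, -42.8], 1], [[0, -0.033, 0], [-326.6, -3, -42.8], 1], [[0, -0.033, 0], [-326.6, -3, -42.8], 1], [[0, -0.033, 0], [-326.6, -3, -42.8], 1], [[0, -0.033, 0], [-326.6, -3, -42.8], 1], [[0, -0.033, 0], [-326.6, -3, -42.8], 1], [[0, -0.033, 0], [-326.6, -3, -42.8], 1], [[0, -0.033, 0], [-326.6, -3, -42.8], 1]]}}

```text
time_s: 6.12
ee_pos: [557.3, 10.0, 334.0]
ee_rot: [-89.8, -0.0, 91.7]
force: [0.6, 1.0, -0.2]
gripper_width: 7.7
```

Emit:
{"fn": "carry_out", "kwargs": {"increments": [[[0, 0, 0], [0, 0, 0], 1], [[0, 0, 0], [0, 0, 0], 1], [[0, 0, 0], [0, 0, 0], 1]]}}

```text
time_s: 6.37
ee_pos: [557.4, 13.3, 335.3]
ee_rot: [-89.9, -0.0, 92.0]
force: [-0.2, -0.2, -1.1]
gripper_width: 7.9
```

```bash
cat > meas.py <<'E'
from h import *
import sys
d=shot(sys.argv[1]); p,R,s=pose(); print(p.round(1),s["ee_rot"].round(2),s["gripper_width"],s["force"].round(1)); P=cloud(d)
m=(abs(P[...,2]-43)<2.5)&(P[...,1]>-60)&(P[...,1]<180)&(P[...,0]>510)&(P[...,0]<600)
m=cv2.erode(m.astype(np.uint8),np.ones((3,3)))
n,l,st,c=cv2.connectedComponentsWithStats(m)
for i in range(1,n):
    if st[i,4]>60:
        Q=P[l==i]; print("blk",st[i,4],Q.min(0).round(1),Q.max(0).round(1),np.array(cv2.minAreaRect(Q[:,:2].astype(np.float32))[0]).round(1))
E
python3 meas.py w6
```

```text
[557.4  13.2 335.4] [-8.996e+01 -2.000e-02  9.202e+01] 7.762483452113155 [0.6 0.3 0.3]
blk 1470 [527.5 -19.   40.6] [587.    4.9  45.3] [557.3  -7.3]
blk 1471 [526.   18.   40.7] [585.3  43.2  45.1] [556.1  31.3]
blk 1758 [524.7  55.7  40.8] [584.9  81.4  44.9] [555.   68.4]
blk 1731 [523.6  93.6  40.6] [584.7 119.   45.1] [554.1 106.4]
blk 1620 [523.1 131.1  40.6] [583.3 157.5  45.3] [553.1 144.3]
```

View pics/w6.png

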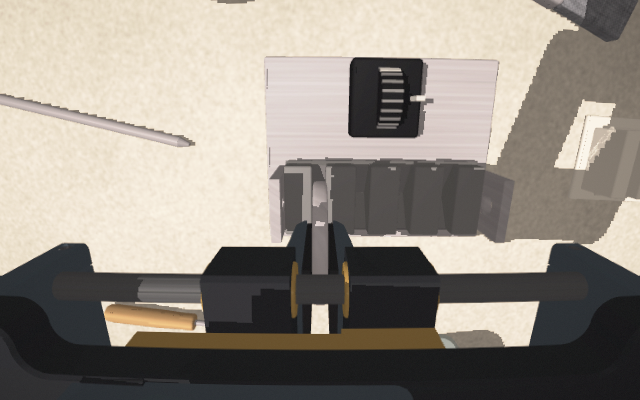

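Emit:
{"fn": "carry_out", "kwargs": {"increments": [[[0, 0, 0], [-1.6, 20, 0], 1], [[0, 0, 0], [-1.6, 45, 0], 1], [[0, 0, 0], [-1.6, 54, 0], 1], [[0, 0, 0], [-1.6, 54, 0], 1], [[0, 0, 0], [-1.6, 54, 0], 1], [[0, 0, 0], [-1.6, 54, 0], 1]]}}

```text
time_s: 6.92
ee_pos: [558.1, 10.7, 282.8]
ee_rot: [-90.1, -0.0, 91.9]
force: [-0.1, -0.3, 0.2]
gripper_width: 8.0
```

Emit:
{"fn": "carry_out", "kwargs": {"increments": [[[0, 0, 0], [0, 10, 0], 1], [[0, 0, 0], [0, 20, 0], 1], [[0, 0, 0], [0, 29, 0], 1], [[0, 0, 0], [0, 29, 0], 1], [[0, 0, 0], [0, 29, 0], 1]]}}

```text
time_s: 7.33
ee_pos: [557.4, 10.3, 252.0]
ee_rot: [-89.9, -0.0, 91.9]
force: [0.6, 0.9, -0.9]
gripper_width: 7.6
```

Emit:
{"fn": "carry_out", "kwargs": {"increments": [[[0, 0, 0], [0.8, 1.5, 0], 1], [[0, 0, 0], [0.8, 3, 0], 1], [[0, 0, 0], [0.8, 3, 0], 1], [[0, 0, 0], [0.8, 3, 0], 1]]}}

```text
time_s: 7.67
ee_pos: [557.9, 11.1, 250.2]
ee_rot: [-90.1, -0.0, 91.9]
force: [1.4, 0.2, 1.4]
gripper_width: 8.1
```

Emit:
{"fn": "carry_out", "kwargs": {"increments": [[[0, 0, 0], [0, 0, 0], 0.73], [[0, 0, 0], [0, 0, 0], 0.73], [[0, 0, 0], [0, 0, 0], 0.73], [[0, 0, 0], [0, 0, 0], 0.73], [[0, 0, 0], [0, -20, 0], 0.73], [[0, 0, 0], [0, -50, 0], 0.73], [[0, 0, 0], [0, -86, 0], 0.73], [[0, 0, 0], [0, -86, 0], 0.73], [[0, 0, 0], [0, -86, 0], 0.73]]}}

```text
time_s: 8.42
ee_pos: [558.0, 11.1, 337.9]
ee_rot: [-90.3, 0.0, 91.9]
force: [-0.9, 0.9, -0.8]
gripper_width: 24.5
```

```bash
python3 meas.py w7
cat > md.py <<'E'
from h import *
import sys
d=shot(sys.argv[1]); p,R,s=pose(); print(p.round(1),s["ee_rot"].round(2),s["gripper_width"]); P=cloud(d)
m=(P[...,2]>46)&(P[...,2]<95)&(P[...,0]>470)&(P[...,0]<620)&(P[...,1]>-80); 
n,l,st,c=cv2.connectedComponentsWithStats(m.astype(np.uint8))
for i in range(1,n):
    if st[i,4]>150:
        Q=P[l==i]; T=Q[Q[:,2]>Q[:,2].max()-7]; print(st[i],"median",np.median(T,0).round(1),T.min(0).round(1),T.max(0).round(1))
E
python3 md.py w8
```

```text
[557.4  11.1 336.1] [-90.06  -0.    91.9 ] 24.699535202348308 [ 0.8  0.2 -0.6]
blk 1539 [527.7 -18.9  40.8] [587.5   5.4  44.9] [557.7  -7.2]
blk 1626 [526.5  17.7  40.9] [586.5  42.9  45.1] [556.4  30.6]
blk 1755 [525.1  55.8  40.7] [585.3  81.3  45. ] [555.3  68.4]
blk 1670 [523.6  93.8  40.6] [584.7 118.8  44.8] [554.1 106.3]
blk 1620 [523.2 130.7  40.6] [582.8 157.7  45. ] [553.1 144.8]
[557.1  11.1 335. ] [-8.992e+01 -1.000e-02  9.190e+01] 24.458059442655752
[382  98  24  23 455] median [476.8  65.8  52.4] [470.   58.1  48.7] [485.4  74.2  55.7]
[314 161  11  85 846] median [554.9  10.4  85.9] [536.9   6.5  81.8] [576.7  14.5  88.7]
[272 171  15  65 742] median [551.5 -22.7  73.7] [532.1 -27.3  68.6] [578.9 -18.1  75.6]
[ 481  173   36   68 1660] median [551.  158.4  73.6] [526.7 153.7  68.7] [578.4 164.7  75.7]
```

View pics/w8.png

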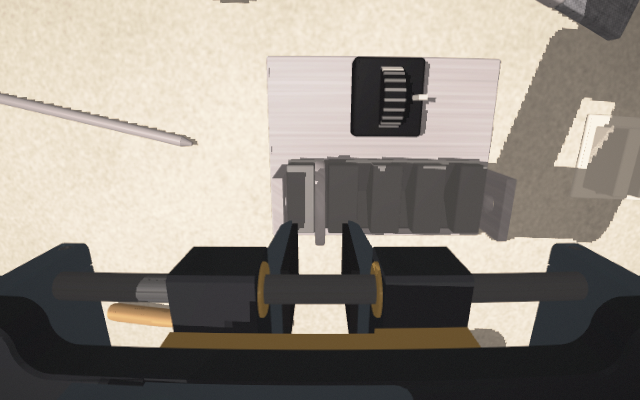

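Emit:
{"fn": "carry_out", "kwargs": {"increments": [[[0, 0.033, 0], [365.9, 0, 30.5], 0.71], [[0, 0.033, 0], [365.9, 0, 30.5], 0.71], [[0, 0.033, 0], [365.9, 0, 30.5], 0.71], [[0, 0.033, 0], [365.9, 0, 30.5], 0.71], [[0, 0.033, 0], [365.9, 0, 30.5], 0.71], [[0, 0.033, 0], [365.9, 0, 30.5], 0.71], [[0, 0.033, 0], [365.9, 0, 30.5], 0.71], [[0, 0.033, 0], [365.9, 0, 30.5], 0.71], [[0, 0.033, 0], [365.9, 0, 30.5], 0.71], [[0, 0.033, 0], [365.9, 0, 30.5], 0.71]]}}

```text
time_s: 9.35
ee_pos: [513.5, 381.3, 333.4]
ee_rot: [-89.9, -0.1, 90.3]
force: [-0.4, 0.1, 0.1]
gripper_width: 26.4
```

Emit:
{"fn": "carry_out", "kwargs": {"increments": [[[0, 0, 0], [0, 0, 0], 0.71], [[0, 0, 0], [0, 0, 0], 0.71], [[0, 0, 0], [0, 0, 0], 0.71], [[0, 0, 0], [0, 0, 0], 0.71]]}}

```text
time_s: 9.68
ee_pos: [515.3, 374.4, 335.4]
ee_rot: [-90.0, 0.0, 89.9]
force: [-0.0, 0.2, -0.1]
gripper_width: 26.4
```

```bash
python3 md.py w9
```

```text
[515.3 374.4 335.7] [-8.998e+01  2.000e-02  8.991e+01] 26.71233638940448
[317 161  11  85 862] median [512.  375.5  86. ] [494.4 372.4  81.8] [534.  379.3  88.8]
[ 362  161   19   85 1238] median [512.7 414.6  86. ] [493.5 410.9  82.2] [533.1 419.1  89.2]
[ 55 215  37  29 777] median [534.3 161.5  73.2] [526.  154.6  68.4] [545.1 164.7  75.4]
```

Emit:
{"fn": "carry_out", "kwargs": {"increments": [[[0, 0, 0], [1.3, 15, 0.6], 0.71], [[0, 0, 0], [1.3, 45, 0.6], 0.71], [[0, 0, 0], [1.3, 75, 0.6], 0.71], [[0, 0, 0], [1.3, 86, 0.6], 0.71], [[0, 0, 0], [1.3, 86, 0.6], 0.71], [[0, 0, 0], [1.3, 86, 0.6], 0.71]]}}

```text
time_s: 10.23
ee_pos: [514.8, 376.7, 250.2]
ee_rot: [-90.0, -0.0, 90.0]
force: [0.3, 0.2, 2.0]
gripper_width: 26.4
```

Emit:
{"fn": "carry_out", "kwargs": {"increments": [[[0, 0, 0], [0, 0, 0], 1], [[0, 0, 0], [0, 0, 0], 1], [[0, 0, 0], [0, 0, 0], 1], [[0, 0, 0], [0, 0, 0], 1], [[0, 0, 0], [0, 0, 0], 1], [[0, 0, 0], [0, -20, 0], 1], [[0, 0, 0], [0, -50, 0], 1], [[0, 0, 0], [0, -86, 0], 1], [[0, 0, 0], [0, -86, 0], 1], [[0, 0, 0], [0, -86, 0], 1]]}}

```text
time_s: 11.07
ee_pos: [514.6, 377.3, 338.2]
ee_rot: [-90.2, -0.2, 90.0]
force: [-0.6, 0.5, -2.1]
gripper_width: 7.9
```

Emit:
{"fn": "carry_out", "kwargs": {"increments": [[[0, -0.031, 0], [-327, 0, -41], 1], [[0, -0.031, 0], [-327, 0, -41], 1], [[0, -0.031, 0], [-327, 0, -41], 1], [[0, -0.031, 0], [-327, 0, -41], 1], [[0, -0.031, 0], [-327, 0, -41], 1], [[0, -0.031, 0], [-327, 0, -41], 1], [[0, -0.031, 0], [-327, 0, -41], 1], [[0, -0.031, 0], [-327, 0, -41], 1], [[0, -0.031, 0], [-327, 0, -41], 1], [[0, -0.031, 0], [-327, 0, -41], 1]]}}

```text
time_s: 11.9
ee_pos: [555.0, 48.2, 334.1]
ee_rot: [-89.8, -0.0, 91.6]
force: [-0.4, 0.8, -1.4]
gripper_width: 7.9
```

Emit:
{"fn": "carry_out", "kwargs": {"increments": [[[0, 0, 0], [0, 0, 0], 1], [[0, 0, 0], [0, 0, 0], 1], [[0, 0, 0], [0, 0, 0], 1], [[0, 0, 0], [0, 0, 0], 1]]}}

```text
time_s: 12.23
ee_pos: [555.3, 51.4, 335.5]
ee_rot: [-90.0, -0.0, 91.9]
force: [-0.2, 0.8, -1.5]
gripper_width: 7.9
```

```bash
python3 md.py w10; python3 meas.py w11
```

```text
[555.3  51.2 335.6] [-8.999e+01 -1.000e-02  9.189e+01] 7.832658601266768
[332  99  22  23 430] median [476.4  66.4  52.7] [470.   58.1  49.2] [484.4  74.5  56.1]
[ 260  163   19   84 1309] median [554.9  10.8  85.7] [536.6   6.   81.8] [576.3  14.9  88.8]
[ 220  173   22   71 1165] median [557.1 -21.5  73.7] [532.  -26.7  69. ] [584.7 -16.8  75.9]
[ 437  174   29   70 1425] median [551.5 158.5  73.6] [526.2 154.5  68.9] [578.7 164.   75.9]
[555.3  51.  335.7] [-8.999e+01 -1.000e-02  9.188e+01] 7.9413165500849505 [ 0.4  0.  -0.3]
blk 1193 [527.2 -19.5  40.6] [587.9   0.7  45.1] [557.5 -10.6]
blk 1543 [526.   18.5  40.7] [586.6  42.7  45. ] [556.2  30.5]
blk 1431 [524.9  56.   40.5] [584.9  81.3  44.7] [555.1  69.1]
blk 1730 [523.9  93.5  40.7] [584.  119.4  45.2] [554.1 106.4]
blk 1648 [522.6 131.7  40.8] [583.1 160.7  45.4] [552.7 146.6]
```

Emit:
{"fn": "carry_out", "kwargs": {"increments": [[[0, 0, 0], [-1.6, 20, 0], 1], [[0, 0, 0], [-1.6, 45, 0], 1], [[0, 0, 0], [-1.6, 54, 0], 1], [[0, 0, 0], [-1.6, 54, 0], 1], [[0, 0, 0], [-1.6, 60, 0], 1], [[0, 0, 0], [-1.6, 70, 0], 1], [[0, 0, 0], [-1.6, 80, 0], 1], [[0, 0, 0], [-1.6, 86, 0], 1], [[0, 0, 0], [-1.6, 86, 0], 1], [[0, 0, 0], [-1.6, 86, 0], 1]]}}

```text
time_s: 13.17
ee_pos: [556.5, 48.5, 250.3]
ee_rot: [-90.2, -0.0, 91.8]
force: [4.2, 0.4, 0.6]
gripper_width: 8.0
```

Emit:
{"fn": "carry_out", "kwargs": {"increments": [[[0, 0, 0], [0, 0, 0], 0.73], [[0, 0, 0], [0, 0, 0], 0.73], [[0, 0, 0], [0, 0, 0], 0.73], [[0, 0, 0], [0, 0, 0], 0.73], [[0, 0, 0], [0, -20, 0], 0.73], [[0, 0, 0], [0, -50, 0], 0.73], [[0, 0, 0], [0, -86, 0], 0.73], [[0, 0, 0], [0, -86, 0], 0.73], [[0, 0, 0], [0, -86, 0], 0.73]]}}

```text
time_s: 13.92
ee_pos: [555.8, 48.5, 337.9]
ee_rot: [-90.3, -0.0, 91.8]
force: [0.3, -0.8, 0.4]
gripper_width: 24.6
```

```bash
python3 md.py w12
```

```text
[555.2  48.5 336.1] [-9.005e+01 -1.000e-02  9.179e+01] 24.714903762841345
[335  97  22  22 433] median [476.8  66.2  52.5] [470.   58.1  48.8] [486.   74.4  55.8]
[ 264  160   18   82 1126] median [554.8  10.7  85.8] [537.1   5.8  81.7] [576.5  14.8  88.7]
[315 160  10  84 833] median [553.5  47.8  85.8] [534.5  43.9  81.8] [576.9  51.9  88.7]
[ 224  171   22   70 1123] median [556.9 -21.7  73.6] [531.8 -26.6  68.7] [584.9 -17.6  75.7]
[ 440  171   29   70 1420] median [551.3 158.3  73.6] [526.2 154.8  68.6] [579.2 164.2  75.6]
```

Emit:
{"fn": "carry_out", "kwargs": {"increments": [[[0, 0.031, 0], [367.2, 0, 29.3], 0.71], [[0, 0.031, 0], [367.2, 0, 29.3], 0.71], [[0, 0.031, 0], [367.2, 0, 29.3], 0.71], [[0, 0.031, 0], [367.2, 0, 29.3], 0.71], [[0, 0.031, 0], [367.2, 0, 29.3], 0.71], [[0, 0.031, 0], [367.2, 0, 29.3], 0.71], [[0, 0.031, 0], [367.2, 0, 29.3], 0.71], [[0, 0.031, 0], [367.2, 0, 29.3], 0.71], [[0, 0.031, 0], [367.2, 0, 29.3], 0.71], [[0, 0.031, 0], [367.2, 0, 29.3], 0.71]]}}

```text
time_s: 14.8
ee_pos: [513.0, 420.3, 333.1]
ee_rot: [-89.8, -0.1, 90.3]
force: [-0.1, -0.2, -0.4]
gripper_width: 26.7
```

Emit:
{"fn": "carry_out", "kwargs": {"increments": [[[0, 0, 0], [0, 0, 0], 0.71], [[0, 0, 0], [0, 0, 0], 0.71], [[0, 0, 0], [0, 0, 0], 0.71], [[0, 0, 0], [0, 0, 0], 0.71]]}}

```text
time_s: 15.13
ee_pos: [515.1, 413.1, 335.4]
ee_rot: [-90.0, 0.0, 89.9]
force: [0.2, 0.6, 0.6]
gripper_width: 26.7
```

```bash
python3 md.py w13
```

```text
[515.1 413.2 335.7] [-8.998e+01  2.000e-02  8.991e+01] 26.342807225032306
[318 161  11  85 907] median [512.6 414.9  86. ] [494.8 411.1  82.1] [533.7 418.8  89.1]
[  14  215   42   48 1169] median [542.1 161.7  73.3] [526.5 154.1  68.6] [561.2 164.9  75.6]
```

Emit:
{"fn": "carry_out", "kwargs": {"increments": [[[0, 0, 0], [1.7, 15, 0.6], 0.71], [[0, 0, 0], [1.7, 45, 0.6], 0.71], [[0, 0, 0], [1.7, 75, 0.6], 0.71], [[0, 0, 0], [1.7, 86, 0.6], 0.71], [[0, 0, 0], [1.7, 86, 0.6], 0.71], [[0, 0, 0], [1.7, 86, 0.6], 0.71]]}}

```text
time_s: 15.68
ee_pos: [514.6, 416.0, 250.2]
ee_rot: [-90.0, -0.0, 90.0]
force: [0.6, -0.0, 1.2]
gripper_width: 26.6
```

Emit:
{"fn": "carry_out", "kwargs": {"increments": [[[0, 0, 0], [0, 0, 0], 1], [[0, 0, 0], [0, 0, 0], 1], [[0, 0, 0], [0, 0, 0], 1], [[0, 0, 0], [0, 0, 0], 1], [[0, 0, 0], [0, 0, 0], 1], [[0, 0, 0], [0, -20, 0], 1], [[0, 0, 0], [0, -50, 0], 1], [[0, 0, 0], [0, -86, 0], 1], [[0, 0, 0], [0, -86, 0], 1], [[0, 0, 0], [0, -86, 0], 1]]}}

```text
time_s: 16.52
ee_pos: [514.3, 416.6, 338.4]
ee_rot: [-90.2, -0.2, 90.0]
force: [1.2, 0.6, -0.9]
gripper_width: 8.0
```

Emit:
{"fn": "carry_out", "kwargs": {"increments": [[[0, -0.031, 0], [-330.5, 0, -40], 1], [[0, -0.031, 0], [-330.5, 0, -40], 1], [[0, -0.031, 0], [-330.5, 0, -40], 1], [[0, -0.031, 0], [-330.5, 0, -40], 1], [[0, -0.031, 0], [-330.5, 0, -40], 1], [[0, -0.031, 0], [-330.5, 0, -40], 1], [[0, -0.031, 0], [-330.5, 0, -40], 1], [[0, -0.031, 0], [-330.5, 0, -40], 1], [[0, -0.031, 0], [-330.5, 0, -40], 1], [[0, -0.031, 0], [-330.5, 0, -40], 1]]}}

```text
time_s: 17.35
ee_pos: [553.9, 83.8, 334.4]
ee_rot: [-89.8, -0.0, 91.5]
force: [-0.3, 0.9, -1.0]
gripper_width: 7.9
```

Emit:
{"fn": "carry_out", "kwargs": {"increments": [[[0, 0, 0], [0, 0, 0], 1], [[0, 0, 0], [0, 0, 0], 1], [[0, 0, 0], [0, 0, 0], 1], [[0, 0, 0], [0, 0, 0], 1]]}}

```text
time_s: 17.68
ee_pos: [554.0, 87.1, 335.5]
ee_rot: [-90.0, -0.0, 91.9]
force: [-0.4, -0.3, -0.5]
gripper_width: 7.8
```

```bash
python3 meas.py w14
```

```text
[554.   87.  335.6] [-8.999e+01 -1.000e-02  9.190e+01] 7.872310068692391 [-1.1 -0.1 -0.9]
blk 800 [527.8 -22.5  40.6] [588.1  -2.2  45.1] [557.4 -13.7]
blk 1232 [526.3  17.8  40.7] [586.5  38.6  45.1] [556.5  28.8]
blk 1416 [525.2  56.2  40.6] [584.7  79.6  45.3] [555.   68.2]
blk 1552 [523.9  93.7  40.6] [583.3 119.4  45.4] [553.9 106.6]
blk 1696 [522.7 131.3  40.7] [582.7 158.3  45.4] [552.7 145.2]
```

Emit:
{"fn": "carry_out", "kwargs": {"increments": [[[0, 0, 0], [0.4, 20, 0], 1], [[0, 0, 0], [0.4, 45, 0], 1], [[0, 0, 0], [0.4, 54, 0], 1], [[0, 0, 0], [0.4, 54, 0], 1], [[0, 0, 0], [0.4, 60, 0], 1], [[0, 0, 0], [0.4, 70, 0], 1], [[0, 0, 0], [0.4, 80, 0], 1], [[0, 0, 0], [0.4, 86, 0], 1], [[0, 0, 0], [0.4, 86, 0], 1], [[0, 0, 0], [0.4, 86, 0], 1]]}}

```text
time_s: 18.57
ee_pos: [555.1, 86.3, 250.3]
ee_rot: [-90.2, -0.0, 91.8]
force: [2.5, 0.4, 1.8]
gripper_width: 7.9
```

Emit:
{"fn": "carry_out", "kwargs": {"increments": [[[0, 0, 0], [0, 0, 0], 0.73], [[0, 0, 0], [0, 0, 0], 0.73], [[0, 0, 0], [0, 0, 0], 0.73], [[0, 0, 0], [0, 0, 0], 0.73], [[0, 0, 0], [0, -20, 0], 0.73], [[0, 0, 0], [0, -50, 0], 0.73], [[0, 0, 0], [0, -86, 0], 0.73], [[0, 0, 0], [0, -86, 0], 0.73], [[0, 0, 0], [0, -86, 0], 0.73]]}}

```text
time_s: 19.32
ee_pos: [554.5, 86.3, 337.9]
ee_rot: [-90.3, -0.0, 91.8]
force: [-0.0, 0.3, 0.2]
gripper_width: 24.7
```

```bash
python3 md.py w15
python3 - <<'E'
from h import *
import pickle
d=pickle.load(open("/tmp/w15.pkl","rb"));P=cloud(d)
# end-plate planes & hole lines: outer faces / disc full fit
for nm,(a,b) in {"plateR":(-35,-10),"plateL":(145,170)}.items():
    m=(P[...,2]>55)&(P[...,2]<78)&(P[...,1]>a)&(P[...,1]<b)&(P[...,0]>510)&(P[...,0]<600)
    Q=P[m&(P[...,2]>72)]; print(nm,Q.shape,cv2.minAreaRect(Q[:,:2].astype(np.float32)))
t=grab("top"); import pickle; pickle.dump(t,open("/tmp/t15.pkl","wb"))
hsv=cv2.cvtColor(t["frame"],cv2.COLOR_BGR2HSV)
m=cv2.inRange(hsv,(5,110,60),(20,255,255))
n,l,st,c=cv2.connectedComponentsWithStats(m)
for i in range(1,n):
    if st[i,4]>15: print(st[i],c[i].round(1),plane(t,*c[i],7).round(1))
E
```

```text
[553.9  86.2 336.1] [-9.005e+01 -1.000e-02  9.179e+01] 24.61931988495614
[287  97  22  22 441] median [476.8  66.   52.5] [470.   57.8  49. ] [485.5  74.3  56. ]
[ 215  160   26   84 1647] median [555.5  11.7  85.7] [537.    6.7  82. ] [576.4  15.5  89. ]
[ 264  160   18   83 1144] median [554.   48.1  85.9] [535.7  43.8  82.4] [574.2  52.1  89.4]
[314 160  11  84 843] median [552.6  85.7  85.8] [533.4  81.8  81.8] [574.8  89.8  88.8]
[ 175  171   30   70 1406] median [557.2 -21.4  73.6] [531.8 -27.1  69.4] [584.9 -17.2  76.3]
[ 398  171   23   70 1212] median [551.3 159.2  73.7] [526.2 154.9  68.8] [578.9 165.   75.7]
plateR (645, 3) ((558.3877563476562, -22.121374130249023), (53.03749465942383, 8.41096019744873), 1.904757022857666)
plateL (685, 3) ((552.5615844726562, 159.85549926757812), (52.574058532714844, 8.770807266235352), 1.7285197973251343)
[356 164  35   7 215] [373.6 167. ] [ 709.  -173.9    7. ]
[  508   180   101   133 10139] [557.6 246.3] [ 445.8 -665.6    7. ]
[434 241  19  12 183] [443.3 246.4] [ 466.8 -346.     7. ]
[   0  251   33  149 3920] [ 14.4 319. ] [346.4 832.9   7. ]
```

Emit:
{"fn": "carry_out", "kwargs": {"increments": [[[0, 0, 0], [-17, 0, 99.5], 1], [[0, 0, 0], [-17, 0, 99.5], 1], [[0, 0, 0], [-17, 0, 99.5], 1], [[0, 0, 0], [-17, 36, 99.5], 1], [[0, 0, 0], [-17, 60, 99.5], 1], [[0, 0, 0], [-17, 80, 99.5], 1], [[0, 0, 0], [-17, 85, 99.5], 1], [[0, 0, 0], [-17, 85, 99.5], 1]]}}

```text
time_s: 20.08
ee_pos: [454.4, 66.0, 248.6]
ee_rot: [-89.7, 0.0, 91.8]
force: [0.4, 0.2, 0.2]
gripper_width: 0.5
```

Emit:
{"fn": "carry_out", "kwargs": {"increments": [[[0, 0, 0], [0, 2, 0], 1], [[0, 0, 0], [0, 4, 0], 1], [[0, 0, 0], [0, 4, 0], 1], [[0, 0, 0], [0, 4, 0], 1]]}}

```text
time_s: 20.42
ee_pos: [455.5, 66.1, 247.4]
ee_rot: [-90.1, -0.0, 91.8]
force: [0.7, 0.4, -0.3]
gripper_width: 0.3
```

Emit:
{"fn": "carry_out", "kwargs": {"increments": [[[0, 0, 0], [0, 1.5, 0], 1], [[0, 0, 0], [0, 2.5, 0], 1], [[0, 0, 0], [0, 2.5, 0], 1], [[0, 0, 0], [0, 2.5, 0], 1]]}}

```text
time_s: 20.75
ee_pos: [455.6, 66.1, 244.9]
ee_rot: [-90.1, -0.0, 91.8]
force: [-0.4, 0.1, 5.1]
gripper_width: 0.5
```

Emit:
{"fn": "carry_out", "kwargs": {"increments": [[[0, 0, 0], [0, 0.7, 0], 1], [[0, 0, 0], [0, 1.2, 0], 1], [[0, 0, 0], [0, 1.2, 0], 1], [[0, 0, 0], [0, 1.2, 0], 1]]}}

```text
time_s: 21.08
ee_pos: [456.2, 66.2, 244.7]
ee_rot: [-90.3, -0.0, 91.8]
force: [-0.7, -0.9, 12.5]
gripper_width: 0.3
```

Emit:
{"fn": "carry_out", "kwargs": {"increments": [[[0, 0, 0], [0, 0, -3], 1], [[0, 0, 0], [0, 0, -6], 1], [[0, 0, 0], [0, 0, -9], 1], [[0, 0, 0], [0, 0, -12], 1], [[0, 0, 0], [0, 0, -15], 1], [[0, 0, 0], [0, 0, -18], 1], [[0, 0, 0], [0, 0, -21], 1], [[0, 0, 0], [0, 0, -24], 1], [[0, 0, 0], [0, 0, -24], 1]]}}

```text
time_s: 21.83
ee_pos: [480.5, 66.9, 244.9]
ee_rot: [-90.2, -0.0, 91.8]
force: [-0.6, 0.2, 12.9]
gripper_width: 0.7
```

Emit:
{"fn": "carry_out", "kwargs": {"increments": [[[0, 0, 0], [0, -5, 0], 1], [[0, 0, 0], [0, -40, 0], 1], [[0, 0, 0], [0, -70, 20], 1], [[0, 0, 0], [0, -86, 28], 1], [[0, 0, 0], [0, -86, 28], 1], [[0, 0, 0], [0, -86, 28], 1]]}}

```text
time_s: 22.33
ee_pos: [451.0, 66.0, 329.5]
ee_rot: [-90.1, -0.0, 91.8]
force: [-0.3, -0.5, -0.4]
gripper_width: 0.5
```

Run:
```python
from h import *
d=shot("w16"); p,R,s=pose(); print(p.round(1))
g=cv2.cvtColor(d["frame"],cv2.COLOR_BGR2GRAY)
q=proj(d,[[x,66,54] for x in (440,468,496)]); print(q.round(0))
u0,v0=q[1].astype(int); cv2.imwrite("pics/c16.png",cv2.resize(d["frame"][max(0,v0-90):v0+90,u0-100:u0+100],None,fx=3.3,fy=3.3,interpolation=cv2.INTER_NEAREST)); print(u0,v0)
```

```text
[451.1  66.  328.6]
[[321. 193.]
 [320. 225.]
 [319. 256.]]
319 225
```

View pics/c16.png

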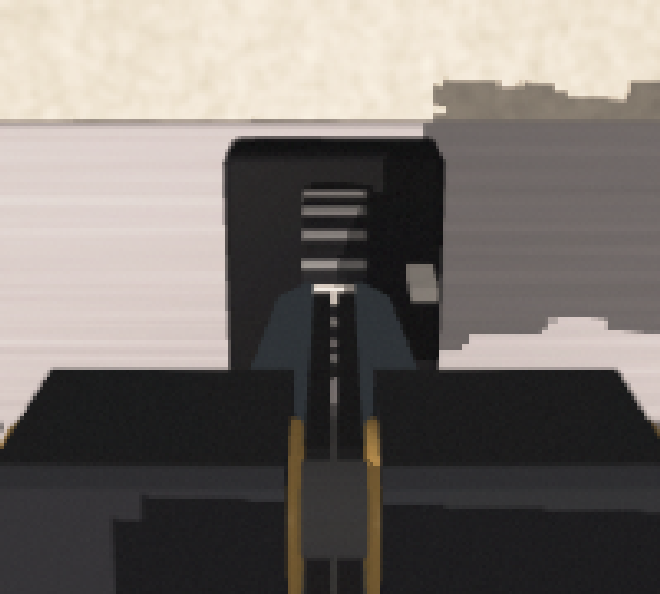

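Emit:
{"fn": "carry_out", "kwargs": {"increments": [[[0, 0, 0], [0, 0, -70], 1], [[0, 0, 0], [0, 0, -70], 1], [[0, 0, 0], [0, 0, -70], 1], [[0, 0, 0], [0, 0, -70], 1], [[0, 0, 0], [0, 0, -70], 1]]}}

```text
time_s: 22.8
ee_pos: [520.8, 68.1, 327.2]
ee_rot: [-89.7, 0.0, 91.8]
force: [-0.7, -0.7, 0.4]
gripper_width: 0.5
```

```bash
cat > rib.py <<'E'
from h import *
import sys
from scipy.optimize import brentq
d=shot(sys.argv[1]); p,R,s=pose(); print(p.round(1))
q=proj(d,[[x,66,z] for x,z in((440,30),(468.3,54),(500,30))]); u0=int(q[1][0]); print(q.round(0))
g=cv2.cvtColor(d["frame"],cv2.COLOR_BGR2GRAY)
v1,v2=int(q[0][1])-5,int(q[2][1])+5
pr=g[v1:v2,u0-5:u0+6].mean(1); print(v1,pr.round(0).astype(int).tolist())
P=cloud(d)
print("sat",d["frame"][v1:v2,u0].tolist()[::1] if len(sys.argv)>2 else "")
for th in np.arange(-90,61,10):
    print(th,proj(d,[468.3+24*np.sin(np.radians(th)),66,30+24*np.cos(np.radians(th))])[0][1].round(1),end="; ")
cv2.imwrite(f"pics/{sys.argv[1]}c.png",cv2.resize(d["frame"][max(0,v1-20):v2+20,u0-60:u0+60],None,fx=5,fy=5,interpolation=cv2.INTER_NEAREST))
E
python3 rib.py w17
```

```text
[520.4  68.1 327.6]
[[321. 106.]
 [320. 144.]
 [319. 178.]]
101 [146, 29, 37, 43, 47, 46, 46, 46, 46, 46, 44, 100, 115, 65, 86, 122, 118, 79, 28, 29, 66, 117, 133, 101, 54, 32, 33, 34, 33, 102, 142, 150, 102, 50, 42, 43, 43, 134, 231, 243, 243, 242, 243, 242, 139, 39, 37, 37, 36, 110, 144, 149, 75, 32, 32, 32, 32, 50, 123, 137, 96, 44, 29, 30, 126, 122, 82, 36, 142, 121, 57, 39, 39, 39, 39, 39, 36, 32, 151, 202, 210]
sat 
-90 111.8; -80 112.2; -70 113.6; -60 115.9; -50 119.1; -40 123.1; -30 127.7; -20 132.8; -10 138.2; 0 143.7; 10 149.0; 20 154.0; 30 158.5; 40 162.4; 50 165.5; 60 167.7;
```

Run:
```python
from h import *
import pickle
d=pickle.load(open("/tmp/w17.pkl","rb"))
f=d["frame"]; g=cv2.cvtColor(f,cv2.COLOR_BGR2GRAY)
a=proj(d,[[x,y,49] for x in(466.3,468.3,470.3) for y in (87.5,91.5)]); print(a.round(1))
u=int(a[:,0].mean()); 
for uu in range(u-10,u+12,3): print(uu,g[130:160,uu].tolist())
```

```text
[[347.2 141.4]
 [352.2 141.6]
 [347.  144. ]
 [352.1 144.1]
 [346.9 146.5]
 [352.  146.7]]
339 [25, 28, 24, 27, 27, 26, 24, 24, 26, 26, 23, 23, 22, 23, 24, 25, 23, 23, 22, 25, 22, 26, 23, 24, 24, 24, 25, 22, 22, 37]
342 [26, 28, 27, 27, 27, 25, 25, 27, 25, 25, 24, 25, 21, 23, 24, 36, 38, 39, 27, 22, 36, 37, 38, 38, 38, 40, 38, 37, 38, 38]
345 [41, 41, 41, 42, 42, 41, 32, 34, 41, 90, 129, 179, 193, 208, 212, 211, 134, 59, 39, 38, 39, 40, 39, 39, 40, 38, 39, 38, 38, 39]
348 [40, 41, 41, 41, 40, 41, 41, 41, 32, 82, 116, 200, 233, 238, 238, 239, 154, 58, 40, 39, 37, 40, 39, 39, 39, 38, 39, 39, 40, 40]
351 [41, 41, 42, 41, 40, 41, 40, 40, 40, 84, 113, 199, 234, 239, 239, 239, 156, 58, 39, 38, 40, 40, 38, 40, 40, 39, 38, 39, 40, 38]
354 [25, 26, 27, 28, 26, 26, 28, 26, 24, 22, 18, 118, 140, 139, 140, 140, 77, 22, 23, 24, 24, 23, 23, 22, 23, 22, 23, 24, 41, 44]
357 [111, 111, 114, 114, 114, 110, 109, 110, 109, 110, 110, 111, 110, 109, 109, 110, 111, 111, 113, 115, 114, 114, 113, 109, 109, 112, 110, 111, 112, 110]
360 [110, 110, 114, 114, 113, 111, 108, 109, 109, 111, 113, 111, 110, 108, 110, 110, 110, 111, 113, 115, 114, 113, 112, 109, 109, 112, 110, 110, 111, 111]
```

View pics/w17c.png

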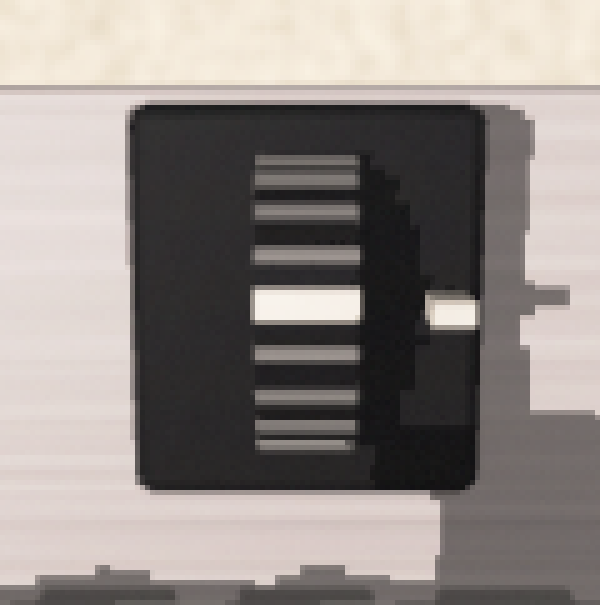

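Emit:
{"fn": "carry_out", "kwargs": {"increments": [[[0, 0.12, 0], [-40, -2, 6], 0], [[0, 0.24, 0], [-80, -2, 12], 0], [[0, 0.36, 0], [-120, -2, 18], 0], [[0, 0.48, 0], [-160, -2, 25], 0], [[0, 0.6, 0], [-200, -2, 32], 0], [[0, 0.72, 0], [-240, -2, 39], 0], [[0, 0.84, 0], [-270, -2, 44], 0], [[0, 0.96, 0], [-300, -2, 49], 0], [[0, 1.08, 0], [-330, -2, 54], 0], [[0, 1.2, 0], [-360, -2, 60], 0]]}}

```text
time_s: 23.68
ee_pos: [471.2, -294.4, 330.8]
ee_rot: [-89.9, 0.0, 22.7]
force: [-0.0, 0.4, 0.7]
gripper_width: 64.0
```

```bash
python3 - <<'E'
from h import *
p,R,s=pose(); print(p,s["ee_rot"],s["qpos"].round(1))
t=grab("top"); f=t["frame"]
hsv=cv2.cvtColor(f,cv2.COLOR_BGR2HSV); m=cv2.inRange(hsv,(5,110,60),(20,255,255)); m[:,:400]=0;m[:,500:]=0
print(plane(t,*cv2.connectedComponentsWithStats(m)[3][1],7))
def go(tx,ty,tz,yaw):
    a=np.radians(yaw); T=Ro.from_euler("xyz",[-90,0,yaw],degrees=True).as_matrix()
    print("turn",Ro.from_matrix(R.T@T).as_rotvec().round(3),"shift",(R.T@(np.array([tx,ty,tz])-p)).round(1))
go(467,-346.6,330,-10.7)
E
cat >> h.py <<'E'
def go(tx,ty,tz,yaw,cmd=None):
    p,R,s=pose(); T=Ro.from_euler("xyz",[-90,0,yaw],degrees=True).as_matrix()
    print("at",p.round(1),s["ee_rot"].round(2),"turn",Ro.from_matrix(R.T@T).as_rotvec().round(3),"shift",(R.T@(np.array([tx,ty,tz])-p)).round(1))
E
```

```text
[ 471.19437494 -294.44121071  330.81848951] [-8.99419178e+01  2.19267599e-02  2.26821619e+01] [-33.2  19.9  98.6   0.   61.6 -55.9]Traceback (most recent call last):
  File "<stdin>", line 5, in <module>
IndexError: index 1 is out of bounds for axis 0 with size 1
```

```bash
tail -4 h.py; python3 -c "
from h import *
go(467,-346.6,330,-10.7)"
```

```text
d=grab("wrist"); cv2.imwrite(f"pics/{name}.png",d["frame"]); pickle.dump(d,open(f"/tmp/{name}.pkl","wb")); return d
def go(tx,ty,tz,yaw,cmd=None):
    p,R,s=pose(); T=Ro.from_euler("xyz",[-90,0,yaw],degrees=True).as_matrix()
    print("at",p.round(1),s["ee_rot"].round(2),"turn",Ro.from_matrix(R.T@T).as_rotvec().round(3),"shift",(R.T@(np.array([tx,ty,tz])-p)).round(1))
at [ 470.8 -298.8  330.9] [-90.22   0.11  22.33] turn [ 0.004  0.576 -0.001] shift [-21.7   1.1 -42.7]
```

Emit:
{"fn": "carry_out", "kwargs": {"increments": [[[0, 0.12, 0], [-5, 1, -10], 0], [[0, 0.24, 0], [-10, 1, -20], 0], [[0, 0.36, 0], [-16, 1, -30], 0], [[0, 0.48, 0], [-21, 1, -42], 0], [[0, 0.576, 0], [-21.7, 1, -42.7], 0], [[0, 0.576, 0], [-21.7, 1, -42.7], 0], [[0, 0.576, 0], [-21.7, 1, -42.7], 0], [[0, 0.576, 0], [-21.7, 1, -42.7], 0]]}}

```text
time_s: 24.4
ee_pos: [468.9, -340.6, 329.9]
ee_rot: [-90.0, 0.0, -9.8]
force: [0.6, -0.2, 0.8]
gripper_width: 91.4
```

```bash
cat > axle.py <<'E'
from h import *
import sys
d=shot(sys.argv[1]); p,R,s=pose(); print(p.round(1),s["ee_rot"].round(2))
P=cloud(d); hsv=cv2.cvtColor(d["frame"],cv2.COLOR_BGR2HSV)
m=cv2.inRange(hsv,(5,110,50),(20,255,255)); m[290:]=0
n,l,st,c=cv2.connectedComponentsWithStats(m)
i=1+np.argmax(st[1:,4]); print(st[i])
Q=np.array([plane(d,x,y,10)[:2] for y,x in np.argwhere(l==i)]).astype(np.float32)
r=cv2.minAreaRect(Q); print("handle",r, "depth z",np.nanmedian(P[l==i][:,2]).round(1))
# rod: depth points 4..16 mm above table
m=(P[...,2]>4)&(P[...,2]<16)&(hsv[...,1]<70)&(P[...,1]>-330)&(P[...,1]<-90)&(P[...,0]>440)&(P[...,0]<540); m[290:]=0
n,l,st,c=cv2.connectedComponentsWithStats(m.astype(np.uint8)); i=1+np.argmax(st[1:,4]); print(st[i])
Q=np.array([plane(d,x,y,8)[:2] for y,x in np.argwhere(l==i)]).astype(np.float32)
v=cv2.fitLine(Q,cv2.DIST_HUBER,0,.01,.01).ravel(); v*=np.sign(v[1]); print("rod",v.round(3),"yaw",np.degrees(np.arctan2(-v[0],v[1])).round(2),Q[Q[:,1].argmax()],Q[Q[:,1].argmin()])
E
python3 axle.py w18
```

```text
[ 469.  -340.6  330. ] [-8.997e+01  3.000e-02 -9.840e+00]
[ 303  170   30   53 1475]
handle ((466.4962463378906, -343.54718017578125), (51.62303924560547, 27.174524307250977), 78.10395050048828) depth z 9.7
[ 313    0   18  172 1921]
rod [ 2.10000e-01  9.78000e-01  4.87695e+02 -2.43800e+02] yaw -12.1 [ 497.44812 -175.7141 ] [ 473.45242 -319.692  ]
```

View pics/w18.png

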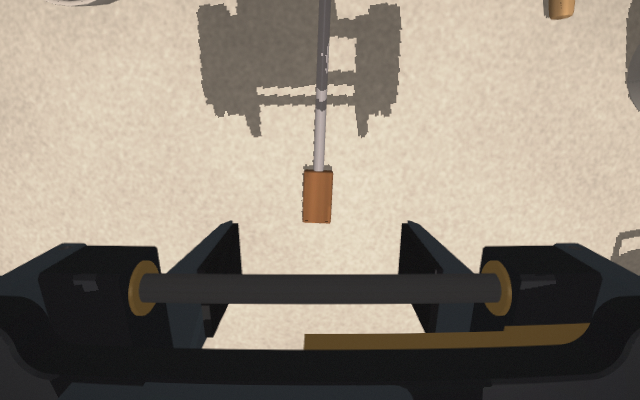

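```bash
python3 -c "
from h import *
go(466.5,-343.5,193.5,-12)"
```

```text
at [ 469.  -340.6  330. ] [-8.997e+01  3.000e-02 -9.840e+00] turn [-0.     0.038 -0.   ] shift [ -1.9 136.4  -3.3]
```

Emit:
{"fn": "carry_out", "kwargs": {"increments": [[[0, 0.038, 0], [-2, 20, -3], 0.4], [[0, 0.038, 0], [-2, 50, -3], 0.4], [[0, 0.038, 0], [-2, 80, -3], 0.4], [[0, 0.038, 0], [-2, 110, -3], 0.4], [[0, 0.038, 0], [-2, 120, -3], 0.4], [[0, 0.038, 0], [-2, 120, -3], 0.4], [[0, 0.038, 0], [-2, 120, -3], 0.4], [[0, 0.038, 0], [-2, 120, -3], 0.4]]}}

```text
time_s: 25.12
ee_pos: [467.5, -344.3, 211.8]
ee_rot: [-90.1, -0.2, -12.1]
force: [0.6, 0.5, 0.8]
gripper_width: 55.1
```

```bash
python3 -c "
from h import *
go(466.5,-343.5,193.5,-12); print(pose()[2]['gripper_width'])"
```

```text
at [ 467.5 -344.3  211.8] [-90.08  -0.18 -12.12] turn [ 0.001 -0.002  0.003] shift [-1.2 18.3  0.6]
55.09470567589734
```

Emit:
{"fn": "carry_out", "kwargs": {"increments": [[[0, 0, 0], [-1, 9, 0.5], 0.4], [[0, 0, 0], [-1, 18, 0.5], 0.4], [[0, 0, 0], [-1, 18, 0.5], 0.4], [[0, 0, 0], [-1, 18, 0.5], 0.4], [[0, 0, 0], [-1, 18, 0.5], 0.4]]}}

```text
time_s: 25.53
ee_pos: [465.8, -343.2, 192.0]
ee_rot: [-90.0, 0.0, -12.1]
force: [0.4, -0.9, -0.2]
gripper_width: 54.7
```

Emit:
{"fn": "carry_out", "kwargs": {"increments": [[[0, 0, 0], [0, 0, 0], 1], [[0, 0, 0], [0, 0, 0], 1], [[0, 0, 0], [0, 0, 0], 1], [[0, 0, 0], [0, 0, 0], 1], [[0, 0, 0], [0, 0, 0], 1], [[0, 0, 0], [0, 0, 0], 1], [[0, 0, 0], [0, 0, 0], 1], [[0, 0, 0], [0, 0, 0], 1]], "force": 50}}

```text
time_s: 26.2
ee_pos: [465.9, -343.2, 192.1]
ee_rot: [-90.0, 0.0, -12.1]
force: [-0.5, 0.2, 0.4]
gripper_width: 27.5
```

```bash
python3 -c "
from h import *
go(466.5,-343.5,193.5,-12); print(pose()[2]['gripper_width'],pose()[2]['force'])"
```

```text
at [ 465.9 -343.2  192.1] [-90.     0.   -12.15] turn [-0.    -0.003 -0.   ] shift [ 0.7 -1.4 -0.1]
27.52673534242342 [-0.45559317  0.24660382  0.43773271]
```

Emit:
{"fn": "carry_out", "kwargs": {"increments": [[[0, 0, 0], [0, -20, 0], 1], [[0, 0, 0], [0, -50, 0], 1], [[0, 0, 0], [0, -80, 0], 1], [[0, 0, 0], [0, -108, 0], 1], [[0, 0, 0], [0, -108, 0], 1], [[0, 0, 0], [0, -108, 0], 1]]}}

```text
time_s: 26.7
ee_pos: [466.0, -343.4, 301.4]
ee_rot: [-90.1, -0.2, -12.1]
force: [-0.3, 1.2, -1.3]
gripper_width: 27.5
```

```bash
python3 -c "
from h import *
go(566.8,-287,300,1.85); print(pose()[2]['gripper_width'],pose()[2]['force'],pose()[2]['torque'])"
```

```text
at [ 466.  -343.4  301.4] [-90.09  -0.18 -12.14] turn [ 0.002 -0.244  0.003] shift [86.7  1.6 76.3]
27.541819606594295 [-0.31387131  1.19118915 -1.32415906] [-0.18988377  0.10175057  0.01827621]
```

Emit:
{"fn": "carry_out", "kwargs": {"increments": [[[0, -0.08, 0], [20, 1, 20], 1], [[0, -0.16, 0], [50, 1, 45], 1], [[0, -0.22, 0], [75, 1, 65], 1], [[0, -0.244, 0], [86.7, 1, 76.3], 1], [[0, -0.244, 0], [86.7, 1, 76.3], 1], [[0, -0.244, 0], [86.7, 1, 76.3], 1], [[0, -0.244, 0], [86.7, 1, 76.3], 1], [[0, -0.244, 0], [86.7, 1, 76.3], 1]]}}

```text
time_s: 27.37
ee_pos: [565.5, -287.5, 298.4]
ee_rot: [-90.0, 0.1, 1.8]
force: [0.1, -0.2, -2.1]
gripper_width: 27.5
```

```bash
cat > rod.py <<'E'
from h import *
import sys
def fit(pts):
    c=np.median(pts,0); 
    for _ in range(5):
        v=np.linalg.svd(pts-c,full_matrices=False)[2][0]; r=np.linalg.norm(np.cross(pts-c,v),axis=1); pts=pts[r<max(2.5*np.median(r),3)]; c=pts.mean(0)
    return c,v*np.sign(v[1]),pts
d=shot(sys.argv[1]); p,R,s=pose(); print(p.round(1),s["ee_rot"].round(2),s["gripper_width"].round(1),s["force"].round(1),s["torque"].round(2))
P=cloud(d); L=(P-p)@R   # tool coords
zr=p[2]-187.1
m=(abs(P[...,2]-zr-2)<14)&(abs(L[...,0])<25)&(L[...,2]>30)&(L[...,2]<245); m[290:]=0
n,l,st,c=cv2.connectedComponentsWithStats(m.astype(np.uint8)); i=1+np.argmax(st[1:,4]); print(st[i])
Q=P[l==i]; c,v,Q=fit(Q)
print("rod surf pt",c.round(1),"dir",v.round(4),"yaw",np.degrees(np.arctan2(-v[0],v[1])).round(2),"pitch",np.degrees(np.arcsin(v[2])).round(2),"yrange",Q[:,1].min().round(1),Q[:,1].max().round(1))
# silhouette: edges' mid by rows, cast on plane of rod axis
for y in (-240,-200,-160,-120,-100,-80,-60):
    t=(y-c[1])/v[1]; print(y,(c+t*v).round(1),end=" ")
    k=Q[abs(Q[:,1]-y)<6]
    if len(k): print("raw x mid",((k[:,0].min()+k[:,0].max())/2).round(1),"zmax",k[:,2].max().round(1),np.percentile(k[:,2],80).round(1))
    else: print()
E
python3 rod.py w19
```

```text
Traceback (most recent call last):
  File "rod.py", line 8, in <module>
    d=shot(sys.argv[1]); p,R,s=pose(); print(p.round(1),s["ee_rot"].round(2),s["gripper_width"].round(1),s["force"].round(1),s["torque"].round(2))
                                                                             ^^^^^^^^^^^^^^^^^^^^^^^^
AttributeError: 'float' object has no attribute 'round'
```

View pics/w19.png

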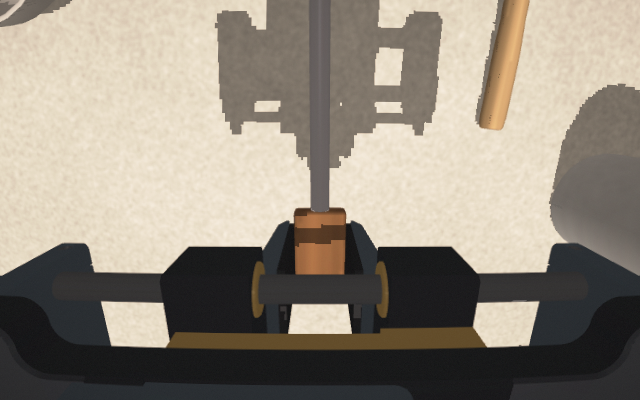

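```bash
sed -i 's/s\["gripper_width"\].round(1)/s["gripper_width"]/' rod.py; python3 rod.py w20
python3 - <<'E'
from h import *
p,R,s=pose()
for n in("scene","top"):
    d=grab(n); P=cloud(d); L=(P-p)@R
    m=(abs(P[...,2]-p[2]+187-2)<18)&(abs(L[...,0])<25)&(L[...,2]>20)&(L[...,2]<260)
    Q=P[m]; print(n,len(Q))
    if len(Q)>20:
        print("tip region",Q[Q[:,1].argsort()[-8:]].round(1).tolist())
        for y in range(-260,-40,30):
            k=Q[abs(Q[:,1]-y)<15]
            if len(k):print(y,np.median(k,0).round(1),len(k))
E
```

```text
[ 565.7 -287.6  298.9] [-8.999e+01  4.000e-02  1.740e+00] 27.518418619890355 [ 0.8 -0.1 -1.6] [-0.14  0.04 -0.02]
[ 309    0   22  203 4081]
rod surf pt [ 563.2 -206.7  115.2] dir [-3.100e-02  9.995e-01 -4.000e-04] yaw 1.78 pitch -0.02 yrange -257.6 -161.3
-240 [ 564.2 -240.   115.3] raw x mid 564.2 zmax 117.5 116.3
-200 [ 563.  -200.   115.2] raw x mid 562.9 zmax 118.1 116.3
-160 [ 561.8 -160.   115.2] raw x mid 562.1 zmax 117.3 116.2
-120 [ 560.5 -120.   115.2] 
-100 [ 559.9 -100.   115.2] 
-80 [559.3 -80.  115.2] 
-60 [558.7 -60.  115.2] 
scene 239
tip region [[557.5, -58.0, 115.0], [558.7, -56.0, 113.7], [555.7, -56.0, 115.7], [559.2, -55.3, 111.1], [556.8, -54.3, 110.7], [554.3, -53.5, 113.5], [557.8, -52.6, 115.9], [556.0, -50.8, 113.0]]
-260 [ 564.6 -261.6  115.4] 47
-230 [ 563.  -230.7  115.7] 28
-200 [ 562.1 -201.7  115.7] 28
-170 [ 561.  -170.5  115.3] 30
-140 [ 560.6 -140.4  114.9] 28
-110 [ 559.1 -111.6  115. ] 32
-80 [558.1 -78.6 114.9] 31
-50 [556.8 -58.  113.6] 15
top 314
tip region [[564.3, -61.6, 112.6], [558.6, -61.1, 114.5], [560.1, -60.9, 120.0], [555.8, -60.8, 115.2], [559.1, -58.6, 112.6], [559.9, -58.2, 121.6], [561.5, -56.1, 114.7], [557.5, -55.4, 121.4]]
-260 [ 565.7 -258.7  117. ] 41
-230 [ 563.7 -229.9  117. ] 42
-200 [ 563.2 -200.4  117.8] 42
-170 [ 562.2 -170.7  117.4] 45
-140 [ 561.3 -140.4  117.4] 43
-110 [ 560.1 -110.6  117.4] 44
-80 [559.6 -81.7 116.4] 45
-50 [559.5 -61.  114.9] 12
```

Emit:
{"fn": "carry_out", "kwargs": {"increments": [[[0, -0.001, 0], [0.8, 20, 0], 1], [[0, -0.001, 0], [0.8, 40, 0], 1], [[0, -0.001, 0], [0.8, 55, 0], 1], [[0, -0.001, 0], [0.8, 59.5, 0], 1], [[0, -0.001, 0], [0.8, 59.5, 0], 1], [[0, -0.001, 0], [0.8, 59.5, 0], 1], [[0, -0.001, 0], [0.8, 59.5, 0], 1]]}}

```text
time_s: 28.15
ee_pos: [567.8, -287.2, 240.8]
ee_rot: [-90.1, -0.1, 1.9]
force: [1.0, 0.2, -0.6]
gripper_width: 27.5
```

```bash
python3 rod.py w21;  python3 - <<'E'
from h import *
go(566.7,-287.6,239.2,1.84)
d=grab("top");P=cloud(d)
p,R,s=pose();L=(P-p)@R
m=(abs(P[...,2]-52-2)<14)&(abs(L[...,0])<25)&(L[...,2]>20)&(L[...,2]<240); Q=P[m]
for y in range(-260,-40,40):
    k=Q[abs(Q[:,1]-y)<20]; print(y,np.median(k,0).round(1))
# plates seen by top camera
for a,b in((-32,-12),(150,170)):
    m=(P[...,2]>66)&(P[...,2]<82)&(P[...,1]>a)&(P[...,1]<b)&(abs(P[...,0]-555)<40); Q=P[m]; print(len(Q),cv2.minAreaRect(Q[:,:2].astype(np.float32)))
E
```

```text
[ 567.8 -287.1  240.9] [-90.07  -0.13   1.89] 27.261548617279427 [-0.   1.1 -0.9] [-0.17 -0.01  0.01]
[ 309    0   22  203 4085]
rod surf pt [ 565.9 -206.5   57.2] dir [-0.0327  0.9995 -0.0031] yaw 1.87 pitch -0.18 yrange -257.4 -161.4
-240 [ 567.  -240.    57.3] raw x mid 567.0 zmax 59.6 58.3
-200 [ 565.7 -200.    57.2] raw x mid 565.7 zmax 60.2 58.3
-160 [ 564.4 -160.    57.1] raw x mid 564.7 zmax 59.3 57.9
-120 [ 563.1 -120.    56.9] 
-100 [ 562.5 -100.    56.9] 
-80 [561.8 -80.   56.8] 
-60 [561.1 -60.   56.8] 
at [ 567.8 -287.1  240.9] [-90.07  -0.13   1.89] turn [0.001 0.001 0.002] shift [-1.2  1.7 -0.4]
-260 [ 567.3 -256.8   60. ]
-220 [ 566.3 -220.8   59. ]
-180 [ 564.8 -180.7   59.1]
-140 [ 563.6 -140.    59.2]
-100 [ 562.2 -100.3   59.1]
-60 [561.2 -67.6  57.2]
60 ((558.03173828125, -23.447280883789062), (50.71839904785156, 7.964114189147949), 2.347275972366333)
62 ((553.0293579101562, 158.345947265625), (51.9345588684082, 8.350539207458496), 2.7486371994018555)
```

Emit:
{"fn": "carry_out", "kwargs": {"increments": [[[0, 0, 0], [-1.7, 1.7, 0], 1], [[0, 0, 0], [-1.7, 1.7, 0], 1], [[0, 0, 0], [-1.7, 1.7, 0], 1], [[0, 0, 0], [-1.7, 1.7, 0], 1]]}}

```text
time_s: 28.58
ee_pos: [565.8, -286.9, 237.9]
ee_rot: [-90.0, -0.0, 1.9]
force: [0.1, -0.1, -1.2]
gripper_width: 27.5
```

```bash
python3 rod.py w22
```

```text
[ 565.8 -286.9  237.9] [-9.00e+01 -1.00e-02  1.89e+00] 27.681737543508792 [-0.2 -0.4 -0.9] [-0.17  0.04 -0.03]
[ 309    0   22  203 4089]
rod surf pt [ 563.5 -206.    54.4] dir [-0.0332  0.9994 -0.0012] yaw 1.9 pitch -0.07 yrange -256.9 -161.1
-240 [ 564.6 -240.    54.5] raw x mid 564.5 zmax 57.6 55.5
-200 [ 563.3 -200.    54.4] raw x mid 563.2 zmax 56.9 55.4
-160 [ 561.9 -160.    54.4] raw x mid 562.2 zmax 56.9 55.2
-120 [ 560.6 -120.    54.3] 
-100 [ 560.  -100.    54.3] 
-80 [559.3 -80.   54.3] 
-60 [558.6 -60.   54.2]
```

Emit:
{"fn": "carry_out", "kwargs": {"increments": [[[0, 0, 0], [0.7, -1.1, 0], 1], [[0, 0, 0], [0.7, -1.1, 0], 1], [[0, 0, 0], [0.7, -1.1, 0], 1], [[0, 0, 0], [0.7, -1.1, 0], 1]]}}

```text
time_s: 28.97
ee_pos: [566.5, -286.9, 238.9]
ee_rot: [-90.0, -0.0, 1.9]
force: [-1.0, 0.6, -1.8]
gripper_width: 27.3
```

```bash
python3 rod.py w23
```

```text
[ 566.5 -286.9  238.9] [-90.    -0.     1.89] 27.251806194776066 [-0.4 -0.3 -1.2] [-0.16  0.07  0.01]
[ 309    0   22  203 4085]
rod surf pt [ 564.2 -206.    55.4] dir [-0.0329  0.9995 -0.0015] yaw 1.88 pitch -0.09 yrange -256.9 -160.6
-240 [ 565.3 -240.    55.5] raw x mid 565.3 zmax 58.0 56.5
-200 [ 564.  -200.    55.4] raw x mid 563.9 zmax 58.0 56.6
-160 [ 562.7 -160.    55.4] raw x mid 563.0 zmax 57.5 56.3
-120 [ 561.4 -120.    55.3] 
-100 [ 560.7 -100.    55.3] 
-80 [560.1 -80.   55.2] 
-60 [559.4 -60.   55.2]
```

Emit:
{"fn": "carry_out", "kwargs": {"increments": [[[0, 0, 0], [0, 0, 8], 1], [[0, 0, 0], [0, 0, 16], 1], [[0, 0, 0], [0, 0, 22], 1], [[0, 0, 0], [0, 0, 26], 1], [[0, 0, 0], [0, 0, 30], 1], [[0, 0, 0], [0, 0, 34], 1], [[0, 0, 0], [0, 0, 38], 1], [[0, 0, 0], [0, 0, 42], 1], [[0, 0, 0], [0, 0, 42], 1]]}}

```text
time_s: 29.77
ee_pos: [565.1, -244.2, 238.9]
ee_rot: [-90.0, 0.0, 1.9]
force: [-0.1, 0.8, -2.0]
gripper_width: 27.6
```

```bash
python3 rod.py w24
```

```text
[ 565.1 -244.6  238.9] [-90.     0.     1.92] 27.587201803544307 [ 0.   0.9 -0.7] [-0.14  0.01  0.  ]
[ 309    0   22  204 4104]
rod surf pt [ 562.7 -163.4   55.5] dir [-0.0339  0.9994 -0.0012] yaw 1.94 pitch -0.07 yrange -214.6 -117.9
-240 [ 565.3 -240.    55.6] 
-200 [ 563.9 -200.    55.5] raw x mid 563.8 zmax 58.0 56.6
-160 [ 562.5 -160.    55.5] raw x mid 562.5 zmax 58.5 56.6
-120 [ 561.2 -120.    55.4] raw x mid 561.4 zmax 57.9 56.4
-100 [ 560.5 -100.    55.4] 
-80 [559.8 -80.   55.4] 
-60 [559.1 -60.   55.3]
```

Emit:
{"fn": "carry_out", "kwargs": {"increments": [[[0, 0, 0], [0, 0, 5], 1], [[0, 0, 0], [0, 0, 10], 1], [[0, 0, 0], [0, 0, 15], 1], [[0, 0, 0], [0, 0, 20], 1], [[0, 0, 0], [0, 0, 25], 1], [[0, 0, 0], [0, 0, 30], 1], [[0, 0, 0], [0, 0, 35], 1], [[0, 0, 0], [0, 0, 40], 1], [[0, 0, 0], [0, 0, 40], 1]]}}

```text
time_s: 30.57
ee_pos: [563.7, -203.9, 238.9]
ee_rot: [-90.0, 0.0, 1.9]
force: [0.2, 0.6, -0.8]
gripper_width: 27.5
```

Emit:
{"fn": "carry_out", "kwargs": {"increments": [[[0, 0, 0], [0, 0, 5], 1], [[0, 0, 0], [0, 0, 10], 1], [[0, 0, 0], [0, 0, 15], 1], [[0, 0, 0], [0, 0, 20], 1], [[0, 0, 0], [0, 0, 25], 1], [[0, 0, 0], [0, 0, 30], 1], [[0, 0, 0], [0, 0, 35], 1], [[0, 0, 0], [0, 0, 40], 1], [[0, 0, 0], [0, 0, 40], 1]]}}

```text
time_s: 31.32
ee_pos: [562.4, -164.0, 238.9]
ee_rot: [-90.0, 0.0, 1.9]
force: [0.7, 0.2, -1.2]
gripper_width: 27.1
```

```bash
python3 rod.py w25
```

```text
[ 562.5 -164.4  239. ] [-90.     0.     1.93] 27.702181409185556 [-0.5 -0.8 -1.1] [-0.2   0.02  0.03]
[ 309    0   22  204 4099]
rod surf pt [559.9 -83.3  55.4] dir [-3.410e-02  9.994e-01 -9.000e-04] yaw 1.95 pitch -0.05 yrange -134.4 -37.9
-240 [ 565.3 -240.    55.6] 
-200 [ 563.9 -200.    55.5] 
-160 [ 562.5 -160.    55.5] 
-120 [ 561.2 -120.    55.5] raw x mid 561.1 zmax 58.3 56.6
-100 [ 560.5 -100.    55.5] raw x mid 560.7 zmax 58.0 56.6
-80 [559.8 -80.   55.4] raw x mid 559.7 zmax 57.9 56.5
-60 [559.1 -60.   55.4] raw x mid 559.0 zmax 58.0 56.5
```

Emit:
{"fn": "carry_out", "kwargs": {"increments": [[[0, 0, 0], [0, 0, 5], 1], [[0, 0, 0], [0, 0, 10], 1], [[0, 0, 0], [0, 0, 15], 1], [[0, 0, 0], [0, 0, 20], 1], [[0, 0, 0], [0, 0, 25], 1], [[0, 0, 0], [0, 0, 30], 1], [[0, 0, 0], [0, 0, 35], 1], [[0, 0, 0], [0, 0, 40], 1], [[0, 0, 0], [0, 0, 40], 1]]}}

```text
time_s: 32.12
ee_pos: [561.0, -124.0, 238.9]
ee_rot: [-90.0, 0.0, 1.9]
force: [-0.6, 0.2, -0.9]
gripper_width: 27.5
```

Emit:
{"fn": "carry_out", "kwargs": {"increments": [[[0, 0, 0], [0, 0, 5], 1], [[0, 0, 0], [0, 0, 10], 1], [[0, 0, 0], [0, 0, 15], 1], [[0, 0, 0], [0, 0, 20], 1], [[0, 0, 0], [0, 0, 25], 1], [[0, 0, 0], [0, 0, 30], 1], [[0, 0, 0], [0, 0, 35], 1], [[0, 0, 0], [0, 0, 40], 1], [[0, 0, 0], [0, 0, 40], 1]]}}

```text
time_s: 32.87
ee_pos: [559.7, -84.1, 238.9]
ee_rot: [-90.0, 0.0, 1.9]
force: [0.7, 0.3, -2.1]
gripper_width: 27.8
```

Emit:
{"fn": "carry_out", "kwargs": {"increments": [[[0, 0, 0], [0, 0, 5], 1], [[0, 0, 0], [0, 0, 10], 1], [[0, 0, 0], [0, 0, 15], 1], [[0, 0, 0], [0, 0, 20], 1], [[0, 0, 0], [0, 0, 25], 1], [[0, 0, 0], [0, 0, 27], 1], [[0, 0, 0], [0, 0, 27], 1]]}}

```text
time_s: 33.45
ee_pos: [558.9, -57.4, 238.9]
ee_rot: [-90.0, 0.0, 1.9]
force: [0.4, 0.4, -0.3]
gripper_width: 27.7
```

Now the last ~5 mm, until the handle touches.

Emit:
{"fn": "carry_out", "kwargs": {"increments": [[[0, 0, 0], [0, 0, 1.5], 1], [[0, 0, 0], [0, 0, 3], 1], [[0, 0, 0], [0, 0, 4.5], 1], [[0, 0, 0], [0, 0, 4.5], 1]]}}

```text
time_s: 33.78
ee_pos: [558.8, -53.4, 238.9]
ee_rot: [-90.0, -0.0, 1.9]
force: [-0.0, -0.0, -0.8]
gripper_width: 27.5
```

Emit:
{"fn": "carry_out", "kwargs": {"increments": [[[0, 0, 0], [0, 0, 1], 1], [[0, 0, 0], [0, 0, 1.5], 1], [[0, 0, 0], [0, 0, 1.5], 1]]}}

```text
time_s: 34.03
ee_pos: [558.7, -52.0, 238.9]
ee_rot: [-90.0, -0.0, 1.9]
force: [-0.1, 0.2, -0.4]
gripper_width: 27.3
```

Emit:
{"fn": "carry_out", "kwargs": {"increments": [[[0, 0, 0], [0, 0, 1], 1], [[0, 0, 0], [0, 0, 2], 1], [[0, 0, 0], [0, 0, 2], 1]]}}

```text
time_s: 34.28
ee_pos: [558.7, -50.6, 239.0]
ee_rot: [-90.1, -0.0, 1.9]
force: [-0.2, -5.6, -1.7]
gripper_width: 27.2
```

Emit:
{"fn": "carry_out", "kwargs": {"increments": [[[0, 0, 0], [0, 0, 0], 0.5], [[0, 0, 0], [0, 0, 0], 0.5], [[0, 0, 0], [0, 0, 0], 0.5], [[0, 0, 0], [0, 0, 0], 0.5], [[0, 0, 0], [0, -15, 0], 0.5], [[0, 0, 0], [0, -40, 0], 0.5], [[0, 0, 0], [0, -80, 0], 0.5], [[0, 0, 0], [0, -110, 0], 0.5], [[0, 0, 0], [0, -110, 0], 0.5]]}}

```text
time_s: 35.03
ee_pos: [560.2, -49.9, 355.7]
ee_rot: [-90.1, -0.8, 1.9]
force: [0.8, 0.3, -0.4]
gripper_width: 45.8
```

Emit:
{"fn": "carry_out", "kwargs": {"increments": [[[0, 0, 0], [0, 0, -20], 0.5], [[0, 0, 0], [0, 0, -40], 0.5], [[0, 0, 0], [0, 0, -40], 0.5], [[0, 0, 0], [0, 0, -40], 0.5]]}}

```text
time_s: 35.37
ee_pos: [559.8, -90.3, 348.6]
ee_rot: [-89.9, 0.0, 1.8]
force: [0.8, 0.2, -0.8]
gripper_width: 45.8
```

Run:
```python
from h import *
d=shot("w26"); p,R,s=pose(); print(p.round(1),s["ee_rot"].round(2))
hsv=cv2.cvtColor(d["frame"],cv2.COLOR_BGR2HSV); m=cv2.inRange(hsv,(5,110,50),(20,255,255)); m[290:]=0
n,l,st,c=cv2.connectedComponentsWithStats(m); i=1+np.argmax(st[1:,4]); P=cloud(d)
Q=P[l==i]; print("handle",st[i],np.nanmedian(Q,0).round(1),np.nanmin(Q,0).round(1),np.nanmax(Q,0).round(1))
s_=grab("scene"); u,v=proj(s_,[555,60,52])[0].astype(int)
t=grab("top"); u2,v2=proj(t,[520,60,52])[0].astype(int)
a=cv2.resize(s_["frame"][v-50:v+50,u-70:u+70],(560,400),interpolation=cv2.INTER_CUBIC)
b=cv2.resize(d["frame"][:280,160:480],(640,560)); b=cv2.resize(b,(457,400))
c=cv2.resize(t["frame"][v2-45:v2+45,u2-75:u2+75],(600,360),interpolation=cv2.INTER_CUBIC)
top=cv2.resize(np.hstack([a,b]),(800,315)); bot=cv2.resize(c,(475,285)); im=np.zeros((600,800,3),np.uint8); im[:315]=top; im[315:,:475]=bot
cv2.imwrite("pics/fin.png",im)
```

```text
[559.8 -89.8 348.5] [-8.994e+01  4.000e-02  1.840e+00]
handle [ 304  128   33   59 1875] [559.4 -51.4  54.4] [545.4 -77.8  51.9] [573.2 -27.5  56.6]
```

View pics/fin.png

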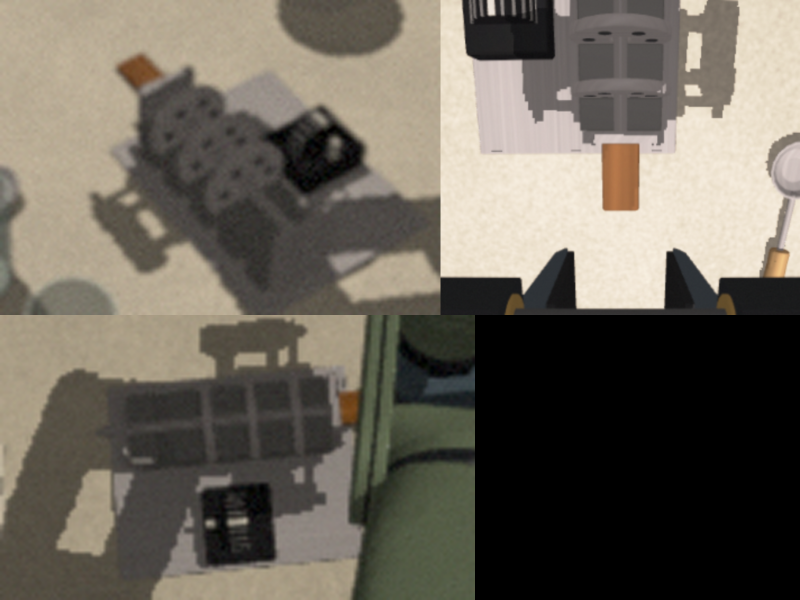

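Emit:
{"fn": "carry_out", "kwargs": {"increments": [[[0, 0, 0], [-32, 0, 35], 1], [[0, 0, 0], [-64, 5, 70], 1], [[0, 0, 0], [-88, 18, 101], 1], [[0, 0, 0], [-88, 18, 101], 1], [[0, 0, 0], [-88, 18, 101], 1], [[0, 0, 0], [-88, 18, 101], 1], [[0, 0, 0], [-88, 18, 101], 1], [[0, 0, 0], [-88, 18, 101], 1]]}}

```text
time_s: 36.18
ee_pos: [470.0, 7.5, 331.4]
ee_rot: [-90.0, -0.1, 1.8]
force: [0.5, 0.3, 0.4]
gripper_width: 0.5
```

```bash
cat > rib2.py <<'E'
from h import *
d=shot("w27"); p,R,s=pose(); print(p.round(1),s["ee_rot"].round(2))
g=cv2.cvtColor(d["frame"],cv2.COLOR_BGR2GRAY).astype(int)
q=proj(d,[[468,66,54],[468,89.5,49],[450,66,45],[486,66,45]]); print(q.round(1))
v0=int(q[0][1]);vp=int(q[1][1]);a,b=int(q[2][0]),int(q[3][0])
print(a,g[v0-3:v0+4,a:b].mean(0).astype(int).tolist()); print(a,g[vp-1:vp+2,a:b].mean(0).astype(int).tolist())
for th in range(-12,13,3): print(th,proj(d,[468+24*np.sin(np.radians(th)),66,30+24*np.cos(np.radians(th))])[0].round(1))
E
python3 rib2.py
```

```text
[469.8   7.4 331.2] [-9.001e+01 -8.000e-02  1.830e+00]
[[318.1 133.7]
 [319.1 102.6]
 [295.8 132.2]
 [340.4 133.7]]
295 [37, 19, 18, 71, 78, 65, 30, 20, 18, 19, 32, 75, 78, 71, 31, 21, 21, 21, 73, 128, 134, 134, 133, 133, 133, 48, 24, 23, 22, 21, 76, 80, 80, 30, 20, 19, 19, 20, 19, 75, 78, 69, 24, 19, 19]
295 [37, 29, 26, 26, 26, 26, 25, 27, 27, 28, 27, 26, 26, 27, 26, 28, 27, 27, 26, 28, 26, 52, 128, 135, 134, 135, 134, 49, 26, 28, 27, 26, 27, 28, 28, 28, 27, 27, 27, 27, 26, 28, 26, 27, 27]
-12 [311.7 133.4]
-9 [313.3 133.5]
-6 [314.9 133.6]
-3 [316.5 133.6]
0 [318.1 133.7]
3 [319.7 133.7]
6 [321.3 133.8]
9 [322.9 133.8]
12 [324.5 133.8]
```

Run:
```python
from h import *
t=grab("top"); hsv=cv2.cvtColor(t["frame"],cv2.COLOR_BGR2HSV); m=cv2.inRange(hsv,(5,110,60),(20,255,255))
n,l,st,c=cv2.connectedComponentsWithStats(m)
print([(st[i,4],plane(t,*c[i],57).round(0).tolist()) for i in range(1,n) if 30<st[i,4]<400])
P=cloud(t)
for n_,x,y in(("A",770,165),("B",782,23)):
    m=(P[...,2]>70)&(P[...,2]<115)&(np.hypot(P[...,0]-x,P[...,1]-y)<60); print(n_,m.sum(),np.median(P[m],0).round(0) if m.any() else "")
print(env.job_done(), env.state()["force"].round(1))
```

```text
[(np.int32(210), [694.0, -167.0, 57.0])]
A 260 [759. 156.  96.]
B 246 [774.  23.  95.]
the job is handed in; nothing more can be done
the job is handed in; nothing more can be done
```

The job is handed in, and my last measurements put everything within the limits. No verdict was reported.

- **Wheels:** There were only three wheels in the drainer. They now stand in cutter slots 0, 1 and 2, about 88–89 mm high at the top and within 2 mm of the slot centres.
- **Axle:** I inserted it from the cutter's -y end. No noticeable resistance came up until the handle met the plate, at about 5.6 N. After I let go, the handle's near edge was about 1 mm from the plate. The handle's top reads about 2.5 mm low, as expected with the rod resting in the hole. I did not measure the axle's tip position or tilt after release. In the last check picture the arm hid the handle from the top camera, so the wrist view just after release is the last direct look at it.
- **Thumbwheel:** Two wrist-camera views put the white rib about 3.3° short of the pointer, at roughly 1.51 rad. The allowed range is 1.441 to 1.701 rad, so I left it as it was.
- **Glasses and robot:** Both glasses are still standing, with their tops at about 95 mm in the top view. At hand-in the arm was in free air.

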